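# Set up the handle-blank feeder

## Task

Get the blank feeder ready for the sander: drag the tray of handle blanks towards you over the bench, without lifting it, until it rests square against the white batten; slide the setting gauge's blade under the brass gate from the outfeed side and turn the red screw down until the gate just drags on the blade, not clamped hard, then draw the gauge out and lay it back lengthwise on its blue pad. Then stack all the blanks flat in the magazine, push the pusher fully forward to feed the lowest one out past the gate, and pull the pusher fully back. Leave the gate as set, the fed blank lying in the outfeed lane and the other things on the bench where they are.

Things in the scene. Friction and masses are not known exactly. Their poses are not given: they have to be found in the camera images.
- feeder: Hand-pushed magazine feeder, bolted down: green casting 70 mm wide (foot 86 mm), 430 mm long, steel deck 40 mm above the bench. It feeds along its own +y (to the robot's left). Origin: on the bench under the magazine's centre. Along y in mm: pusher -215 to -53, magazine -51 to 52, gate with its rubber lip 52 to 60 (green crosshead over 54 to 88, top at 87 mm), outfeed lane on the deck 60 to 215.
- magazine (a point): Centre of the magazine's floor, on the deck; axes as the feeder's. An upright well between four thin corner posts, inside 36 mm in x, 103 mm in y, flared at the top 50 mm above the deck, its long sides open for fingers between y = -35 and 35 mm. Blanks lie in it flat one on another, long side along y, the lowest on the deck.
- lane (a point): A point on the deck in the middle of the outfeed lane, 115 mm along +y from the magazine's centre, where a fed blank's centre comes to lie; axes as the feeder's. The lane is 36 mm wide between two rails 6 mm high, open at its +y end, 100 mm further on. The gauge goes in from there towards -y, sliding on the deck.
- gate (a joint): Gap under the brass gate in m: height of the lower edge of its black rubber lip above the deck, were the lip not pressed up (0 to 0.016). The gate moves only with the screw. The lip, 8 mm thick along the feed, yields about 0.1 mm per newton: with the 7.5 mm blade in the gap a reading of 7.0 mm means a pressure of some 5 N on the blade, which just drags; over 12 N is clamped hard.
- screw (a joint): Angle of the gate's adjusting screw in rad (vertical axis, 0 to 13.3). Coarse thread: gap in mm = 1.2 x angle. Anticlockwise from above raises the gate and grows; clockwise lowers it. Stays where left (0.05 N m of friction).
- screw_grip (a point): Centre of the screw's red bar handle, 38 mm long (its x axis), 11 mm wide (y), 18 mm tall, its underside 7 mm above the crosshead. It turns with the screw and stays at one height, 103 mm above the bench, 76 mm along +y from the magazine's centre.
- pusher (a joint): Travel of the pusher in m: 0 = fully back (home), 0.120 = fully forward, at stops. Slides to the feeder's +y with about 1.5 N of friction, stays where left. Its tongue, 24 mm wide, 4.5 mm thick, runs on the deck under the magazine's rear wall and takes only the lowest blank out under the gate.
- pusher_knob (a point): Middle of the pusher's upright black knob, 18 mm in diameter, 30 mm tall, its middle 60 mm above the bench; at home 195 mm behind the magazine's centre (-y).
- gauge_grip (a point): Centre of the setting gauge's wooden handle, 40 x 20 x 28 mm tall (point 14 mm above its underside). The x axis points from the handle along the flat steel blade, 7.5 mm thick, 20 mm wide, its underside level with the handle's, which ends 131 mm from this point. About 0.15 kg. Starts on its pad.
- pad: The gauge's blue felt pad, fixed, 70 mm (its x) by 200 mm (its y), 2 mm thick. Origin: centre of its underside.
- tray: Open grey tray holding the blanks, outside 172 mm (its x) by 230 mm (its y), 26 mm high, walls and floor 4 mm, about 0.7 kg, loose on the bench; its +x side is the far lip. Origin: centre of its underside.
- batten: White-painted batten screwed to the bench at the near side: 22 mm (its x) by 300 mm (its y), 20 mm high. Origin: centre of its underside; the tray belongs against its far (+x) face.
- blank0_mid (a point): Centre of a wooden knife-handle blank, 30 mm (its x) by 96 mm (its y) by 6 mm thick, about 25 g, lying flat in the tray at the start; None if this one is absent today (2 or 3 of the four are there).
- blank1_mid (a point): Centre of a wooden knife-handle blank, 30 mm (its x) by 96 mm (its y) by 6 mm thick, about 25 g, lying flat in the tray at the start; None if this one is absent today (2 or 3 of the four are there).
- blank2_mid (a point): Centre of a wooden knife-handle blank, 30 mm (its x) by 96 mm (its y) by 6 mm thick, about 25 g, lying flat in the tray at the start; None if this one is absent today (2 or 3 of the four are there).
- blank3_mid (a point): Centre of a wooden knife-handle blank, 30 mm (its x) by 96 mm (its y) by 6 mm thick, about 25 g, lying flat in the tray at the start; None if this one is absent today (2 or 3 of the four are there).
- wax_tin: Bystander, to be left alone: a flat round wax tin, 56 mm across, 32 mm high. Origin: centre of its underside.
- glue: Bystander, to be left alone: a glue bottle, 56 mm across, 150 mm high, orange cap. Origin: centre of its underside.
- driver: Bystander, to be left alone: a screwdriver with a yellow handle. Origin: centre of its underside.
- brush: Bystander, to be left alone: a brush. Origin: centre of its underside.
- mug: Bystander, to be left alone: a blue mug, 76 mm across, 85 mm high. Origin: centre of its underside.
- offcut: Bystander, to be left alone: a wooden offcut, 100 x 45 x 25 mm. Origin: centre of its underside.
There are look-alikes about, which are no part of the job. What is shaped like the part that bears blank0_mid but orange is not meant. There is more than one size of the pad; the job needs the larger.

How it is judged:
By the outcome, as a careful person would: the job done as asked, in the order asked, and still so for the second after the job is handed in, with the robot touching nothing.
Of blank0, blank1, blank2, blank3 only 2 to 3 are there at a start; the rules pass over those that are not, and their reading is None.
At some moment in a run one of gauge, tray may be knocked a few centimetres aside while the robot is not near it.
It also fails if it takes over 210 s, if anything falls off the work surface, if the arm or the gripper's body presses on something with over 40 N, if the wrist force passes 120 N, or if a joint passes its speed limit or range.

## Robot

A 6-joint arm with a two-finger parallel gripper is mounted at the origin on the work surface. World frame = base frame: x ahead of the robot, y to its left, z up, the work surface at z = 0. Lengths are in m, angles in rad, forces in N, time in s.
With the tool pointing down it reaches from about 0.425 to 0.95 m from the base axis. Payload 3.5 kg.
Tool frame: the origin (TCP) lies at the very end of the fingers, on their centre line; the grasp point (between the pads) lies 19 mm behind it (ctrl.grip_point_offset is the distance from the TCP to the grasp point, in m); z points along the fingers, y is the line along which they close (so a half turn about z gives the same grasp; the last joint's range is limited). The gripper opens to 85 mm and grips with 20 to 120 N. Pads are 22 mm wide; open, the fingers measure 114 mm over their backs; the gripper's body (76 mm by 85 mm) begins 54 mm behind the grasp point. The pads swing forward as they close: fully open they stand 13 mm farther back than shut.
Start: joints at [-1.342, 0.286, 1.577, -0, 1.279, -0.15], TCP at [0.25, -0.627, 0.231] pointing down, gripper open.
Joint ranges: [-2.77, 2.77], [-0.9, 2.22], [0.21, 2.48], [-1.53, 4.67], [0.24, 2.81], [-2.84, 2.84]. Speed limits (rad/s): [2.79, 2.79, 3.14, 3.14, 3.14, 3.14].

## Interface

Orientations are given as a unit quaternion [x, y, z, w].
In Python, from plant import ctrl gives the robot as it stands. The module is installed in compiled form; this text tells all that it offers.
- The arm moves only by the shell command python3 -m pendant 'ROWS' [OPENING] [FORCE]. ROWS is JSON, a list of rows, each an object of numbers: "dx", "dy", "dz": the shift along the tool's x, y, z in cm; "twist": the turn about the tool's z in degrees. A call has 1 to 10 rows; each row is the pose to reach, as a shift and turn from the pose commanded when the call began, along the tool's axes at that moment; what a row does not reach only later rows make up. A row lasts 1/8 s, in which the tool goes at most 62.5 mm and 10.7 degrees, less where a joint would pass 70% of its speed; a pose out of reach is approached as far as the arm can. A call with a gripper value outside its range is refused whole. OPENING is the opening in per cent of the stroke, from 0 (shut) to 100 (fully open), set as the call begins (- or left out, the last holds). The fingers move at their own pace and stop on an object; FORCE is the grip in N (left out, the last holds). Time passes only in rows, so rows that repeat a pose let the fingers close. It gives the time, the measured TCP pose, the force, the opening and the grip force at its end, in the units of the state.
- ctrl.get_state(): the state, without advancing time (a new reading comes with each control period).
- ctrl.read_camera(name): name is "scene" or "top" or "wrist"; returns a dict with "img" (400x640x3 uint8, red, green, blue), "depth" (400x640 float32, m along the optical axis (not along the pixel's ray), 0 where there is no reading), "camera_matrix" (3x3 intrinsics, pixels), "xyz" and "rotation" of the camera in the world; the wrist camera has in their place "tool_from_camera" (4x4, takes a point from camera to tool coordinates, whose origin is the TCP and whose axes are the flange's). Camera axes: x right, y up, looking along -z (the intrinsics and any distortion apply to the point x, -y, -z); pixel columns grow to the right and rows downward; lengths in m; the calibration is good to about 2 mm. The wrist camera is an equidistant fisheye: a pixel r from the principal point sees the ray r / f radians off the axis. A picture is of the moment at which its call begins: read the wrist's pose just before it.
- ctrl.sign_off(): hands the job in; it is judged then, once.
The state is a dict: "time": time; "qpos": joint angles; "dq": joint speeds; "joint_efforts": joint torques, N m; "eef_pos": TCP position; "tcp_rot": TCP orientation; "contact_force": force on the tool from outside, world axes, zero at the start; "wrist_torque": the same for the moment, N m; "opening": opening from 0.0 (shut) to 1.0 (fully open); "finger_force": force on a finger pad.
Only numpy, scipy, OpenCV 4.12 (cv2) and the standard library are available. Lean on these libraries where they do the work, as an engineer would, in place of code of your own. Each camera call takes 0.05 s, during which the arm holds its last target. There are 200 camera calls.

## Working session

There is one attempt and no reset: what is moved stays moved. The work goes in short steps, Python scripts to look and compute and a shell command to move; the robot and the scene stay as the last step left them, time stands still between calls to the robot, and variables do not carry over. Pictures are saved under pics/ and viewed, at most 14 in all, crops included, and the job is handed in when it is done.

```bash
mkdir -p pics
cat > h.py <<'E'
import numpy as np, cv2
from plant import ctrl
from scipy.spatial.transform import Rotation as R
def cam(name):
    s=ctrl.get_state(); c=ctrl.read_camera(name); c['s']=s; c['name']=name
    if name=='wrist':
        T=np.array(c['tool_from_camera']); Rt=R.from_quat(s['tcp_rot']).as_matrix()
        c['Rw']=Rt@T[:3,:3]; c['o']=Rt@T[:3,3]+np.array(s['eef_pos'])
    else:
        r=np.array(c['rotation']); 
        c['Rw']=r if r.shape==(3,3) else R.from_quat(r).as_matrix(); c['o']=np.array(c['xyz'])
    return c
def ray(c,uv):
    uv=np.atleast_2d(np.array(uv,float)); K=np.array(c['camera_matrix'])
    x=(uv[:,0]-K[0,2])/K[0,0]; y=(uv[:,1]-K[1,2])/K[1,1]
    if c['name']=='wrist':
        r=np.hypot(x,y)+1e-12; d=np.c_[x/r*np.sin(r),-y/r*np.sin(r),-np.cos(r)]
    else: d=np.c_[x,-y,-np.ones_like(x)]
    return d@c['Rw'].T
def onz(c,uv,z):
    d=ray(c,uv); return c['o']+d*((z-c['o'][2])/d[:,2])[:,None]
def save(c,n): cv2.imwrite('pics/'+n+'.png',c['img'][:,:,::-1])
def blobs(c,lo,hi,z,amin=60):
    m=cv2.inRange(cv2.cvtColor(c['img'],cv2.COLOR_RGB2HSV),np.array(lo),np.array(hi))
    out=[]
    for k in cv2.findContours(m,cv2.RETR_EXTERNAL,cv2.CHAIN_APPROX_NONE)[0]:
        if cv2.contourArea(k)<amin: continue
        p=onz(c,k[:,0,:],z)[:,:2]*1000
        (cx,cy),(w,h),a=cv2.minAreaRect(p.astype(np.float32))
        if w<h: w,h,a=h,w,a+90
        out.append((round(cx),round(cy),round(w),round(h),round(a%180,1),tuple(k[:,0].mean(0).round().astype(int).tolist())))
    return out
E
python3 - <<'E'
from h import *
for n in('top','scene','wrist'):
    c=cam(n); save(c,n+'0'); print(n,c['o'].round(3),np.array(c['camera_matrix']).round(1).tolist(),c['Rw'].round(2).tolist())
s=c['s'];print(s['tcp_rot'],s['time'],R.from_quat(s['tcp_rot']).as_matrix().round(3))
E
```

```text
top [ 0.449 -0.002  1.356] [[409.0, 0.0, 314.9], [0.0, 409.0, 202.3], [0.0, 0.0, 1.0]] [[-0.02, 1.0, -0.05], [-1.0, -0.02, 0.0], [-0.0, 0.05, 1.0]]
scene [ 1.096 -0.498  0.852] [[362.6, 0.0, 320.1], [0.0, 362.6, 195.3], [0.0, 0.0, 1.0]] [[0.61, -0.57, 0.55], [0.79, 0.42, -0.44], [0.02, 0.71, 0.71]]
wrist [ 0.325 -0.597  0.373] [[309.7, 0.0, 321.7], [0.0, 309.7, 202.5], [0.0, 0.0, 1.0]] [[0.37, 0.88, 0.29], [-0.93, 0.35, 0.12], [-0.0, -0.32, 0.95]]
[ 9.82120270e-01  1.88251458e-01 -2.57242251e-05 -1.07897435e-03] 0.1 [[ 0.929  0.37  -0.   ]
 [ 0.37  -0.929  0.002]
 [ 0.    -0.002 -1.   ]]
```

View pics/top0.png

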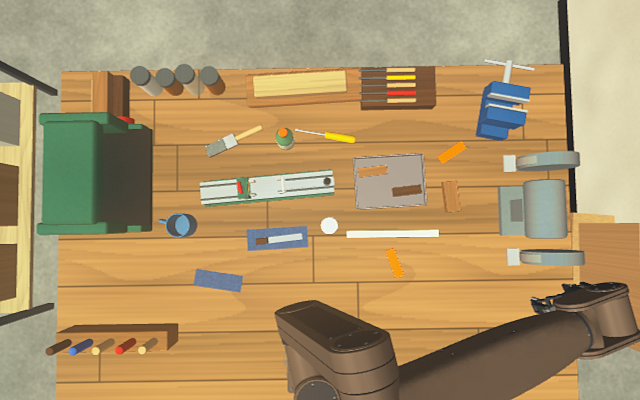

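View pics/scene0.png

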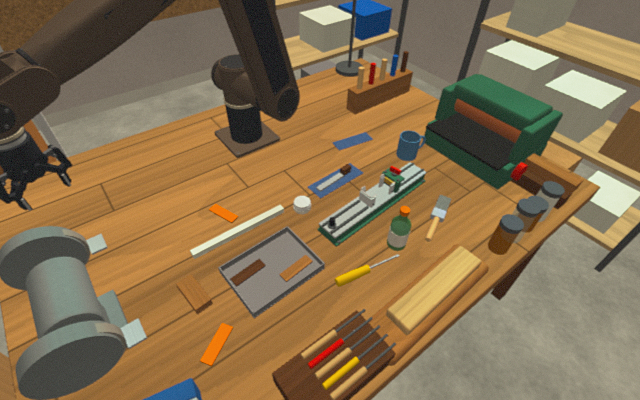

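The top view shows the tray at (390,182) with two blanks at (373,171) and (406,190). The batten is at (393,234), the larger pad with the gauge at (277,238), and the feeder runs from (200,190) to (335,182) with its gate at (242,188). The scene view agrees: the gate and its red screw are on the outfeed side and the mug is near the lane end.

Run:
```python
from h import *
c=cam('top')
print('batten',blobs(c,(0,0,215),(180,40,255),.02,80))
print('blue',blobs(c,(100,60,60),(125,255,255),.002,100))
print('green',blobs(c,(40,40,30),(85,255,255),.03,60))
print('red',blobs(c,(0,150,100),(6,255,255),.112,8))
print('wood dark',blobs(c,(5,90,40),(15,255,130),.007,60))
for n,(u,v,z) in dict(tray=(390,182,.026),t1=(353,158,.026),t2=(423,153,.026),t3=(426,205,.026),t4=(357,209,.026),b1=(373,171,.007),b2=(406,190,.007),knob=(327,182,.075),handle=(262,240,.03),tip=(303,238,.009),f1=(200,180,.04),f2=(201,205,.04),f3=(333,171,.04),f4=(335,193,.04)).items(): print(n,(onz(c,(u,v),z)[0]*1000).round())
```

```text
batten [(330, -643, 49, 32, 177.7, (513, 256)), (403, 97, 107, 18, 96.2, (285, 238)), (411, -253, 297, 20, 89.8, (392, 233)), (441, -46, 53, 51, 134.0, (329, 225)), (558, 314, 118, 33, 94.3, (218, 191)), (576, 75, 272, 69, 94.5, (295, 184)), (635, -642, 52, 36, 1.7, (509, 163)), (725, 276, 37, 32, 25.9, (229, 141)), (945, -616, 87, 73, 84.4, (501, 67))]
blue [(267, 321, 151, 51, 80.4, (218, 280)), (402, 125, 196, 66, 92.7, (277, 238)), (448, 459, 90, 77, 111.8, (176, 223)), (813, -638, 195, 153, 168.3, (502, 106))]
green [(443, 576, 62, 19, 89.1, (136, 228)), (529, 148, 382, 9, 94.3, (269, 199)), (577, 106, 293, 69, 94.3, (271, 179)), (730, 95, 54, 51, 100.5, (284, 137)), (626, 723, 398, 358, 0.0, (84, 170))]
red [(81, 592, 21, 21, 89.1, (119, 350)), (562, 228, 36, 11, 17.9, (239, 187)), (778, 577, 53, 18, 70.6, (126, 119)), (849, -274, 87, 13, 89.1, (401, 92))]
wood dark [(-104, -221, 58, 43, 104.9, (387, 393)), (-45, -219, 92, 62, 116.3, (385, 374)), (62, 838, 86, 25, 115.6, (59, 346)), (69, 612, 48, 21, 122.7, (128, 344)), (41, -977, 155, 12, 109.8, (617, 344)), (93, 646, 387, 77, 89.1, (124, 329)), (-49, -579, 653, 173, 110.5, (499, 365)), (48, -67, 345, 334, 102.7, (329, 349)), (116, -959, 165, 137, 109.6, (610, 317)), (194, -945, 145, 9, 109.0, (605, 297)), (553, -306, 94, 28, 96.2, (406, 190)), (910, 456, 45, 43, 48.9, (176, 87)), (916, 313, 55, 34, 25.8, (219, 85)), (892, 650, 150, 72, 179.1, (118, 94)), (896, -286, 251, 143, 90.9, (394, 91))]
tray [ 579. -249.   26.]
t1 [ 660. -130.   26.]
t2 [ 673. -359.   26.]
t3 [ 502. -364.   26.]
t4 [ 493. -139.   26.]
b1 [ 618. -197.    7.]
b2 [ 553. -304.    7.]
knob [577. -42.  75.]
handle [397. 170.  30.]
tip [401.  39.   9.]
f1 [594. 368.  40.]
f2 [513. 365.  40.]
f3 [616. -63.  40.]
f4 [545. -68.  40.]
```

```bash
cat >> h.py <<'E'
def go(x,y,z,yaw):
    "rows needed from here to TCP (m), tool-x yaw (deg)"
    s=ctrl.get_state(); M=R.from_quat(s['tcp_rot']).as_matrix()
    d=M.T@(np.array([x,y,z])-np.array(s['eef_pos']))*100
    y0=np.degrees(np.arctan2(M[1,0],M[0,0])); t=-((yaw-y0+180)%360-180)
    print('dx %.2f dy %.2f dz %.2f twist %.1f | tcp'%(*d,t),np.round(s['eef_pos'],4),'yaw %.1f F'%y0,np.round(s['contact_force'],1),'t %.1f op %.3f'%(s['time'],s['opening']))
E
python3 -c "
from h import *
go(.6,-.28,.3,93)"
```

```text
dx 45.38 dy -19.26 dz -6.92 twist -71.3 | tcp [ 0.2495 -0.6267  0.2304] yaw 21.7 F [ 0.9 -0.1 -0.5] t 0.2 op 0.999
```

```bash
python3 -m pendant '[{"dx":5,"dy":-2,"dz":-6.9,"twist":-10},{"dx":10,"dy":-4,"dz":-6.9,"twist":-20},{"dx":15,"dy":-6.4,"dz":-6.9,"twist":-30},{"dx":20,"dy":-8.5,"dz":-6.9,"twist":-40},{"dx":25,"dy":-10.6,"dz":-6.9,"twist":-50},{"dx":30,"dy":-12.8,"dz":-6.9,"twist":-60},{"dx":35,"dy":-15,"dz":-6.9,"twist":-70},{"dx":40,"dy":-17,"dz":-6.9,"twist":-71},{"dx":45,"dy":-19.2,"dz":-6.9,"twist":-71},{"dx":45,"dy":-19.2,"dz":-6.9,"twist":-71}]' 100
python3 - <<'E'
from h import *
c=cam('wrist'); save(c,'w1'); go(.6,-.28,.3,93)
E
```

```text
time: 1.45
eef_pos: [0.5987, -0.2791, 0.2998]
tcp_rot: [0.688, 0.725, 0.0, -0.0]
contact_force: [0.3, -0.6, 0.3]
opening: 1.006
finger_force: 0.0
dx 0.06 dy 0.25 dz -0.02 twist -0.1 | tcp [ 0.5975 -0.2808  0.2998] yaw 92.9 F [-0.5 -1.1 -0.3] t 1.5 op 0.999
```

View pics/w1.png

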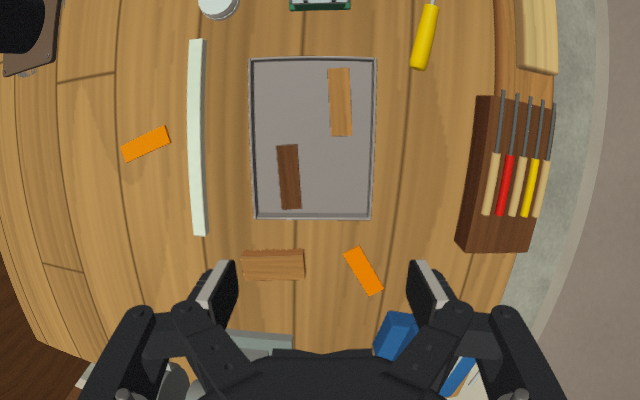

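The wrist view shows the tray's corners at (249,59), (376,58), (372,219) and (255,219). The batten runs from (198,39) to (200,236). There are two blanks, at (340,102) and (289,177), and nothing lies between the tray and the batten.

Run:
```python
from h import *
c=cam('wrist')
P=lambda u,v,z:(onz(c,(u,v),z)[0]*1000).round(1)
for u,v in((249,59),(376,58),(372,219),(255,219)): print('tray',P(u,v,.026))
for u,v in((206,40),(208,235)): print('batten far top',P(u,v,.02))
print('b',P(340,102,.01),P(289,177,.01))
go(.668,-.245,.032,93)
```

```text
tray [ 492.9 -142.    26. ]
tray [ 661.4 -133.8   26. ]
tray [ 674.2 -360.2   26. ]
tray [ 503.2 -368.9   26. ]
batten far top [ 427.1 -110.5   20. ]
batten far top [ 424.3 -403.2   20. ]
b [ 617.8 -197.4   10. ] [ 551.  -307.6   10. ]
dx 3.34 dy 7.32 dz 26.78 twist -0.2 | tcp [ 0.5968 -0.2819  0.2999] yaw 92.8 F [ 0.4 -0.7  0.2] t 1.6 op 1.002
```

```bash
python3 -m pendant '[{"dx":2.5,"dy":4,"dz":6},{"dx":2.7,"dy":7,"dz":12},{"dx":2.7,"dy":7,"dz":18},{"dx":2.7,"dy":7,"dz":24},{"dx":2.7,"dy":7,"dz":24}]' 20 30
python3 - <<'E'
from h import *
go(.666,-.255,.008,93)
E
```

```text
dx 2.35 dy 7.08 dz 29.18 twist -0.2 | tcp [ 0.5968 -0.2819  0.2999] yaw 92.8 F [ 0.4 -0.7  0.2] t 1.6 op 1.002$[0]: bad value
```

```bash
python3 -m pendant '[{"dx":2.5,"dy":4,"dz":6,"twist":0},{"dx":2.4,"dy":7,"dz":12,"twist":0},{"dx":2.4,"dy":7,"dz":18,"twist":0},{"dx":2.4,"dy":7,"dz":24,"twist":0},{"dx":2.4,"dy":7,"dz":24,"twist":0}]' 20 30
python3 - <<'E'
from h import *
go(.666,-.255,.008,93)
E
```

```text
time: 2.17
eef_pos: [0.6608, -0.2545, 0.0536]
tcp_rot: [0.691, 0.723, -0.002, -0.006]
contact_force: [-0.2, 0.0, -0.4]
opening: 0.201
finger_force: 0.0
dx -0.11 dy 0.56 dz 4.55 twist -0.4 | tcp [ 0.6608 -0.2545  0.0536] yaw 92.6 F [-0.2  0.  -0.4] t 2.2 op 0.201
```

```bash
python3 -m pendant '[{"dx":0,"dy":0.4,"dz":3,"twist":0},{"dx":0,"dy":0.4,"dz":4.3,"twist":0},{"dx":0,"dy":0.4,"dz":4.3,"twist":0}]' 20 30
python3 - <<'E'
from h import *
go(.666,-.255,.008,93)
E
```

```text
time: 2.55
eef_pos: [0.6694, -0.2555, 0.0182]
tcp_rot: [0.69, 0.723, 0.0, 0.0]
contact_force: [0.1, 0.2, 0.4]
opening: 0.2
finger_force: 0.0
dx 0.07 dy -0.34 dz 1.02 twist -0.3 | tcp [ 0.6694 -0.2555  0.0182] yaw 92.7 F [0.1 0.2 0.4] t 2.5 op 0.200
```

```bash
python3 -m pendant '[{"dx":0,"dy":-0.2,"dz":0,"twist":0},{"dx":0,"dy":-0.2,"dz":0,"twist":0},{"dx":0,"dy":-0.2,"dz":0,"twist":0}]' 20 30
python3 - <<'E'
from h import *
go(.666,-.255,.008,93)
E
```

```text
time: 2.92
eef_pos: [0.668, -0.2552, 0.0184]
tcp_rot: [0.69, 0.724, 0.0, 0.001]
contact_force: [-0.6, 0.6, 0.3]
opening: 0.202
finger_force: 0.0
dx 0.03 dy -0.20 dz 1.04 twist -0.3 | tcp [ 0.668  -0.2552  0.0184] yaw 92.7 F [-0.6  0.6  0.3] t 2.9 op 0.202
```

```bash
python3 -m pendant '[{"dx":0,"dy":-0.2,"dz":1,"twist":0},{"dx":0,"dy":-0.2,"dz":1,"twist":0},{"dx":0,"dy":-0.2,"dz":1,"twist":0}]' 20 30
python3 -m pendant '[{"dx":0,"dy":0,"dz":0,"twist":0},{"dx":0,"dy":0,"dz":0,"twist":0},{"dx":0,"dy":0,"dz":0,"twist":0},{"dx":0,"dy":0,"dz":0,"twist":0}]' 0 30
python3 - <<'E'
from h import *
go(.592,-.255,.008,89.5)
E
```

```text
time: 3.3
eef_pos: [0.6653, -0.2549, 0.0068]
tcp_rot: [0.69, 0.724, -0.0, -0.0]
contact_force: [1.0, -0.0, 0.4]
opening: 0.198
finger_force: 0.0
time: 3.8
eef_pos: [0.6661, -0.2551, 0.0075]
tcp_rot: [0.69, 0.724, 0.0, 0.001]
contact_force: [3.0, 0.6, -1.6]
opening: 0.04
finger_force: 32.9
dx 0.36 dy -7.40 dz -0.06 twist 3.2 | tcp [ 0.6661 -0.2551  0.0075] yaw 92.7 F [ 3.   0.6 -1.6] t 3.8 op 0.040
```

```bash
python3 -m pendant '[{"dx":0.1,"dy":-1,"dz":0,"twist":0.4},{"dx":0.1,"dy":-2,"dz":0,"twist":1},{"dx":0.1,"dy":-3,"dz":0,"twist":1.6},{"dx":0.2,"dy":-4,"dz":0,"twist":2.2},{"dx":0.3,"dy":-5,"dz":0,"twist":2.8},{"dx":0.3,"dy":-6,"dz":0,"twist":3.4},{"dx":0.3,"dy":-6.5,"dz":0,"twist":3.5},{"dx":0.3,"dy":-6.5,"dz":0,"twist":3.5},{"dx":0.3,"dy":-6.5,"dz":0,"twist":3.5}]'
python3 - <<'E'
from h import *
c=cam('wrist'); save(c,'w2'); go(.594,-.255,.008,89.5)
c=cam('top'); save(c,'t2')
cv2.imwrite('pics/t2c.png',cv2.resize(c['img'][140:250,330:450,::-1],None,fx=5,fy=5,interpolation=cv2.INTER_CUBIC))
E
```

```text
time: 4.92
eef_pos: [0.5995, -0.2551, 0.0074]
tcp_rot: [0.712, 0.702, -0.001, -0.001]
contact_force: [-3.6, 1.6, 3.9]
opening: 0.039
finger_force: 33.7
dx 0.00 dy -0.55 dz -0.05 twist -0.3 | tcp [ 0.5995 -0.2551  0.0075] yaw 89.2 F [-4.4  0.6  5.1] t 5.0 op 0.037
```

View pics/w2.png

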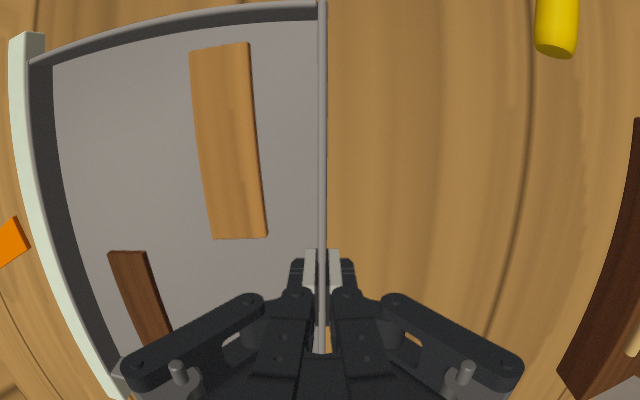

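The tray's near wall is now within a few mm of the batten along its length. I'll nudge it on until the wrist force shows contact.

```bash
for i in 1; do :; done
python3 -m pendant '[{"dx":0,"dy":-0.15,"dz":0,"twist":0},{"dx":0,"dy":-0.3,"dz":0,"twist":0},{"dx":0,"dy":-0.3,"dz":0,"twist":0}]' | grep -E 'eef|contact'
python3 -m pendant '[{"dx":0,"dy":-0.15,"dz":0,"twist":0},{"dx":0,"dy":-0.3,"dz":0,"twist":0},{"dx":0,"dy":-0.3,"dz":0,"twist":0}]'| grep -E 'eef|contact'
```

```text
eef_pos: [0.5985, -0.2552, 0.0075]
contact_force: [4.7, -0.3, -0.4]
eef_pos: [0.5946, -0.2552, 0.0075]
contact_force: [4.0, -0.8, 1.1]
```

```bash
python3 -m pendant '[{"dx":0,"dy":-0.15,"dz":0,"twist":0},{"dx":0,"dy":-0.3,"dz":0,"twist":0},{"dx":0,"dy":-0.3,"dz":0,"twist":0}]' | grep -E 'eef|contact|tcp'
python3 -c "
from h import *
print(ctrl.get_state()['wrist_torque'])
c=cam('wrist')
m=c['img'];
for v in (80,150,220,300):
  print(v,[tuple(x) for x in m[v,5:110:3].tolist()][:40:2])
"
```

```text
eef_pos: [0.5928, -0.2544, 0.0075]
tcp_rot: [0.712, 0.702, 0.001, 0.001]
contact_force: [8.1, 1.5, -2.2]
[ 0.33320958 -1.2483507   0.1857566 ]
80 [(159, 123, 74), (180, 159, 119), (197, 204, 181), (188, 193, 172), (57, 54, 53), (55, 51, 51), (55, 52, 49), (53, 53, 49), (135, 129, 122), (139, 132, 126), (137, 131, 122), (138, 132, 125), (139, 133, 125), (137, 131, 124), (140, 135, 126), (141, 135, 127), (141, 136, 128), (142, 136, 127)]
150 [(163, 125, 73), (168, 128, 72), (194, 192, 167), (202, 208, 186), (152, 150, 137), (55, 53, 51), (55, 52, 50), (56, 50, 49), (59, 53, 55), (145, 139, 130), (143, 137, 128), (145, 138, 129), (145, 137, 129), (146, 140, 132), (145, 138, 130), (146, 139, 131), (147, 141, 133), (147, 142, 132)]
220 [(166, 126, 73), (173, 134, 78), (116, 55, 5), (159, 121, 72), (174, 135, 79), (206, 212, 190), (208, 213, 191), (59, 56, 55), (58, 55, 52), (55, 52, 51), (55, 55, 52), (146, 138, 130), (145, 138, 131), (146, 139, 131), (147, 140, 131), (146, 139, 131), (143, 136, 128), (146, 140, 132)]
300 [(167, 127, 73), (161, 122, 73), (170, 132, 81), (171, 133, 77), (174, 136, 79), (175, 134, 79), (169, 129, 76), (161, 123, 73), (172, 131, 77), (182, 160, 120), (207, 214, 191), (133, 126, 119), (53, 52, 49), (58, 56, 56), (56, 53, 51), (101, 93, 90), (141, 135, 127), (140, 133, 124)]
```

```bash
python3 -m pendant '[{"dx":0,"dy":-0.2,"dz":0,"twist":0},{"dx":0,"dy":-0.4,"dz":0,"twist":0},{"dx":0,"dy":-0.4,"dz":0,"twist":0},{"dx":0,"dy":-0.4,"dz":0,"twist":0}]' | grep -E 'eef|contact|tcp'
python3 -c "
from h import *
print(ctrl.get_state()['wrist_torque'])"
```

```text
eef_pos: [0.5922, -0.2535, 0.0086]
tcp_rot: [0.712, 0.702, 0.004, 0.004]
contact_force: [16.4, 7.0, -2.5]
[ 0.87676832 -2.47417288  0.27609811]
```

```bash
python3 -m pendant '[{"dx":0,"dy":0,"dz":0,"twist":0},{"dx":0,"dy":0,"dz":0,"twist":0},{"dx":0,"dy":0.3,"dz":0,"twist":0},{"dx":0,"dy":0.3,"dz":-3,"twist":0},{"dx":0,"dy":0.3,"dz":-8,"twist":0},{"dx":-1,"dy":-3,"dz":-14,"twist":0},{"dx":-1,"dy":-8,"dz":-18,"twist":0},{"dx":-1,"dy":-8,"dz":-18,"twist":0},{"dx":-1,"dy":-8,"dz":-18,"twist":0}]' 20 | grep -E 'eef|contact|tcp'
python3 - <<'E'
from h import *
c=cam('wrist'); save(c,'w3'); go(.48,.1,.3,94)
cv2.imwrite('pics/w3c.png',cv2.resize(c['img'][0:260,120:440,::-1],None,fx=2.5,fy=2.3))
E
```

```text
eef_pos: [0.5069, -0.264, 0.1872]
tcp_rot: [0.712, 0.702, 0.0, -0.0]
contact_force: [0.4, -0.3, 0.1]
dx 36.33 dy -3.23 dz -11.35 twist -4.8 | tcp [ 0.507  -0.2636  0.1861] yaw 89.2 F [-0.5 -0.4 -1.6] t 7.9 op 0.201
```

View pics/w3c.png

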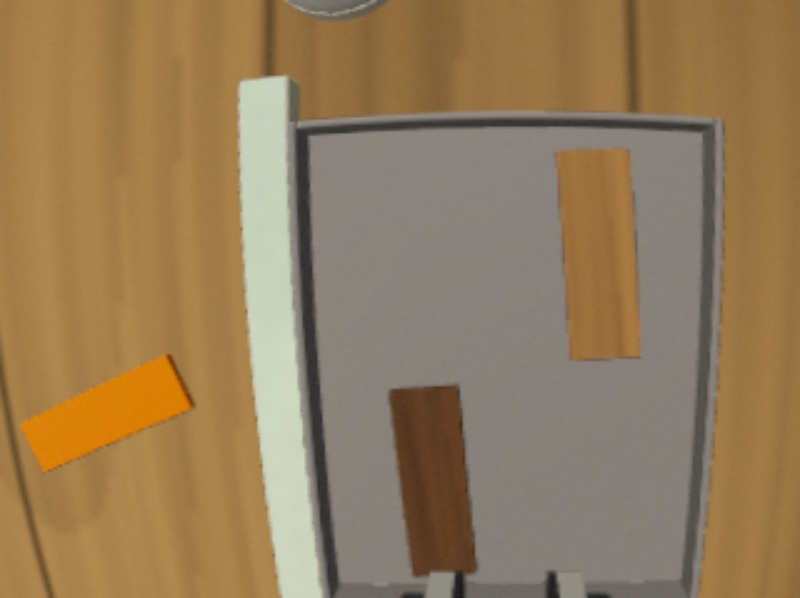

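The tray lies flush along the batten, with even contact from (295,120) to (330,590) in the crop, and the blanks are undisturbed. On to the gauge.

```bash
python3 - <<'E'
from h import *
c=cam('wrist')
for q in (((556,152),(629,149),(640,356),(571,360)),((389,390),(458,386),(476,571),(413,577))):
    p=onz(c,[(120+x/2.5,y/2.3) for x,y in q],.010)*1000; print(p[:,:2].round().tolist(),p.mean(0).round(1), np.degrees(np.arctan2(*((p[0]+p[1]-p[2]-p[3])[:2][::-1]))).round(1))
E
python3 -m pendant '[{"dx":5,"dy":-0.5,"dz":-3,"twist":-1},{"dx":10,"dy":-1,"dz":-6,"twist":-2},{"dx":15,"dy":-2,"dz":-9,"twist":-3},{"dx":20,"dy":-3,"dz":-11,"twist":-4},{"dx":25,"dy":-3,"dz":-11,"twist":-5},{"dx":30,"dy":-3,"dz":-11,"twist":-5},{"dx":33,"dy":-3,"dz":-11,"twist":-5},{"dx":33,"dy":-3,"dz":-11,"twist":-5},{"dx":33,"dy":-3,"dz":-11,"twist":-5}]' 70 | grep -E 'eef|contact|tcp'
python3 - <<'E'
from h import *
c=cam('wrist'); save(c,'w4'); go(.48,.1,.3,94)
E
```

```text
[[529.0, -145.0], [558.0, -143.0], [564.0, -237.0], [534.0, -238.0]] [ 546.3 -190.6   10. ] 93.3
[[458.0, -251.0], [487.0, -250.0], [492.0, -344.0], [463.0, -347.0]] [ 474.8 -298.    10. ] 93.0
eef_pos: [0.482, 0.0664, 0.296]
tcp_rot: [0.681, 0.733, -0.001, -0.001]
contact_force: [-0.3, -0.1, -0.3]
dx 3.41 dy 0.04 dz -0.37 twist 0.2 | tcp [0.482  0.066  0.2963] yaw 94.2 F [-0.8  0.3  0.3] t 9.1 op 0.702
```

View pics/w4.png

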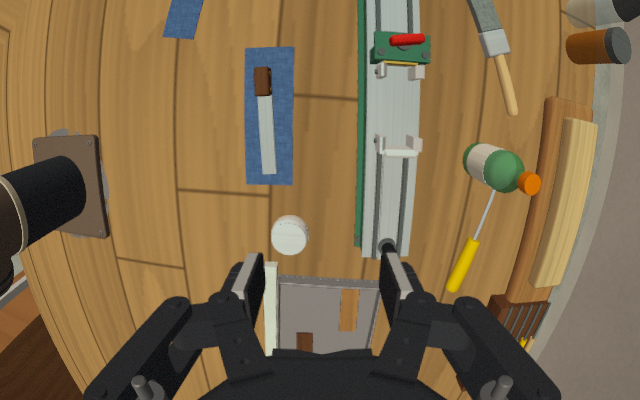

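The gauge handle is at (262,80) with its blade tip at (269,173) on the larger pad. The gate's crosshead is at (402,48), the red bar at (407,40), the rear posts at (380,144) and (417,146), and the knob at (388,246). I'll enlarge the feeder for accurate edges.

Run:
```python
from h import *
c=cam('wrist')
cv2.imwrite('pics/w4c.png',cv2.resize(c['img'][0:200,240:440,::-1],None,fx=3,fy=3,interpolation=cv2.INTER_CUBIC))
```

```text
(no output)
```

View pics/w4c.png

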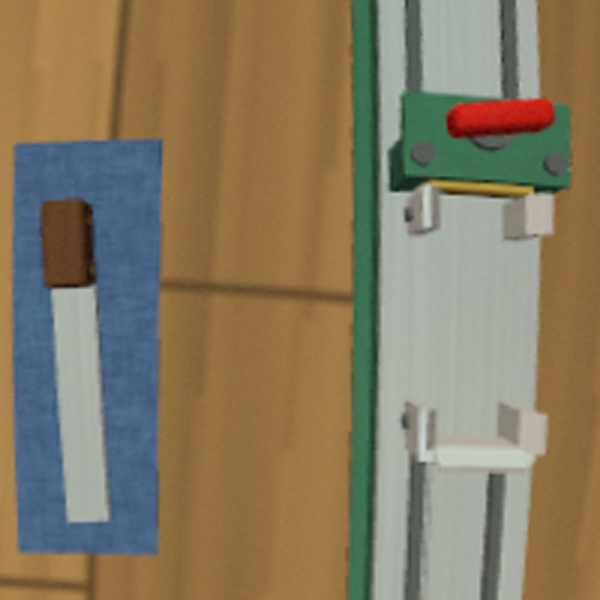

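Run:
```python
from h import *
c=cam('wrist')
P=lambda u,v,z:(onz(c,(240+u/3,v/3),z)[0]*1000).round(1).tolist()[:2]
print('xhead',[P(*q,.087) for q in((404,93),(570,106),(568,188))])
print('bar',P(449,121,.112),P(553,112,.112), 'hub',P(492,140,.09))
print('deck',[P(*q,.04) for q in((377,300),(540,300),(372,560),(525,560),(380,20),(537,20))])
print('posts top',[P(*q,.09) for q in((436,185),(515,197),(430,403),(500,403))])
print('gauge handle corners',[P(*q,.03) for q in((42,203),(83,201),(90,284),(48,286))])
print('blade',[P(*q,.0095) for q in((51,288),(96,287),(108,520),(66,522))])
print('pad',[P(*q,.002) for q in((15,144),(161,139),(158,553),(20,552))])
```

```text
xhead [[528.5, 235.5], [593.9, 241.1], [595.4, 207.6]]
bar [541.4, 221.0] [579.2, 230.8] hub [562.8, 221.0]
deck [[531.0, 154.9], [603.0, 163.7], [540.1, 40.1], [611.5, 45.8], [523.3, 279.9], [592.5, 291.9]]
posts top [[542.6, 200.2], [573.4, 200.0], [547.9, 117.0], [575.5, 119.9]]
gauge handle corners [[383.6, 189.4], [401.9, 190.5], [407.2, 153.6], [388.5, 152.2]]
blade [[385.6, 151.6], [406.7, 152.6], [417.3, 42.7], [396.8, 40.5]]
pad [[362.2, 221.1], [431.1, 224.6], [441.4, 25.9], [372.3, 21.9]]
```

Run:
```python
from h import *
go(.3953,.1714,.011,95.1)
```

```text
dx 11.17 dy -7.87 dz 28.59 twist -1.0 | tcp [0.4821 0.0657 0.2968] yaw 94.1 F [-0.3 -0.1 -0.2] t 9.2 op 0.698
```

```bash
python3 -m pendant '[{"dx":3,"dy":-2,"dz":5,"twist":-1},{"dx":6,"dy":-4,"dz":10,"twist":-1},{"dx":9,"dy":-6,"dz":15,"twist":-1},{"dx":11.2,"dy":-7.9,"dz":20,"twist":-1},{"dx":11.2,"dy":-7.9,"dz":23,"twist":-1},{"dx":11.2,"dy":-7.9,"dz":23,"twist":-1},{"dx":11.2,"dy":-7.9,"dz":23,"twist":-1}]' 50 | grep -E 'eef|contact|tcp'
python3 - <<'E'
from h import *
go(.3953,.1714,.011,95.1)
c=cam('wrist'); save(c,'w5')
E
```

```text
eef_pos: [0.3965, 0.1721, 0.0688]
tcp_rot: [0.675, 0.738, 0.001, 0.001]
contact_force: [0.9, -0.5, 0.9]
dx -0.06 dy -0.14 dz 5.78 twist 0.0 | tcp [0.3965 0.1721 0.0688] yaw 95.1 F [ 0.9 -0.5  0.9] t 10.1 op 0.499
```

View pics/w5.png

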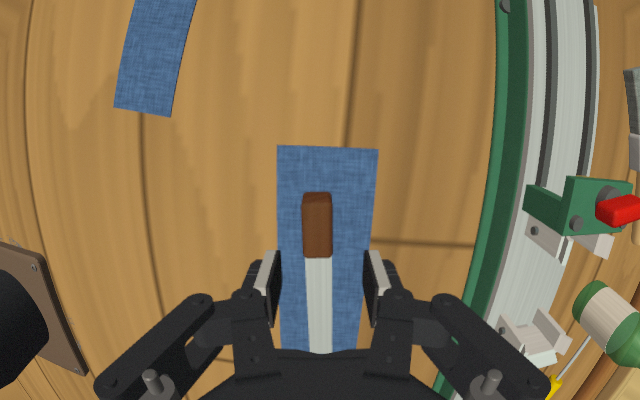

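The handle is centred between the fingers at (317,225), square to the tool. Descending and gripping.

```bash
python3 - <<'E'
from h import *
c=cam('wrist'); print(onz(c,[(302,193),(331,193),(331,256),(305,257)],.03)[:,:2]*1000)
E
python3 -m pendant '[{"dx":0,"dy":-0.1,"dz":3,"twist":0},{"dx":0,"dy":-0.1,"dz":5.7,"twist":0},{"dx":0,"dy":-0.1,"dz":5.7,"twist":0},{"dx":0,"dy":-0.1,"dz":5.7,"twist":0}]' 50 40| grep -E 'eef|contact|tcp'
python3 -m pendant '[{"dx":0,"dy":0,"dz":0,"twist":0},{"dx":0,"dy":0,"dz":0,"twist":0},{"dx":0,"dy":0,"dz":0,"twist":0},{"dx":0,"dy":0,"dz":0,"twist":0}]' 0 40
python3 - <<'E'
from h import *
go(.5484,.402,.13,94.2)
E
```

```text
[[382.09351427 197.75204128]
 [399.8018172  199.30340993]
 [404.14860442 155.94162526]
 [387.00536098 153.6618255 ]]
eef_pos: [0.3955, 0.1725, 0.0119]
tcp_rot: [0.674, 0.738, 0.001, 0.001]
contact_force: [0.2, 0.0, 0.2]
time: 11.18
eef_pos: [0.3954, 0.1727, 0.0119]
tcp_rot: [0.674, 0.739, 0.001, 0.001]
contact_force: [-0.7, -0.9, 6.4]
opening: 0.22
finger_force: 40.1
dx 21.45 dy 17.36 dz -11.76 twist 1.0 | tcp [0.3954 0.1727 0.0119] yaw 95.2 F [-0.7 -0.9  6.4] t 11.2 op 0.220
```

```bash
python3 -m pendant '[{"dx":0,"dy":0,"dz":-4,"twist":0},{"dx":0,"dy":0,"dz":-9,"twist":0},{"dx":4,"dy":2,"dz":-14,"twist":0},{"dx":8,"dy":6,"dz":-14,"twist":0.5},{"dx":12,"dy":10,"dz":-14,"twist":1},{"dx":16,"dy":14,"dz":-14,"twist":1},{"dx":19.4,"dy":17.3,"dz":-12,"twist":1},{"dx":19.4,"dy":17.3,"dz":-10,"twist":1},{"dx":19.4,"dy":17.3,"dz":-8,"twist":1},{"dx":19.4,"dy":17.3,"dz":-8,"twist":1}]' 
python3 -m pendant '[{"dx":0,"dy":0,"dz":0,"twist":0},{"dx":0,"dy":0,"dz":0,"twist":0}]' >/dev/null
python3 - <<'E'
from h import *
go(.5499,.3821,.0515,94.2)
c=cam('wrist'); save(c,'w6')
E
```

```text
time: 12.42
eef_pos: [0.5461, 0.3795, 0.0872]
tcp_rot: [0.681, 0.732, -0.003, -0.001]
contact_force: [-0.1, -0.4, -1.8]
opening: 0.222
finger_force: 39.8
dx 0.08 dy 0.05 dz 4.06 twist -0.0 | tcp [0.5493 0.3812 0.0921] yaw 94.2 F [ 0.3  0.3 -0.6] t 12.7 op 0.224
```

View pics/w6.png

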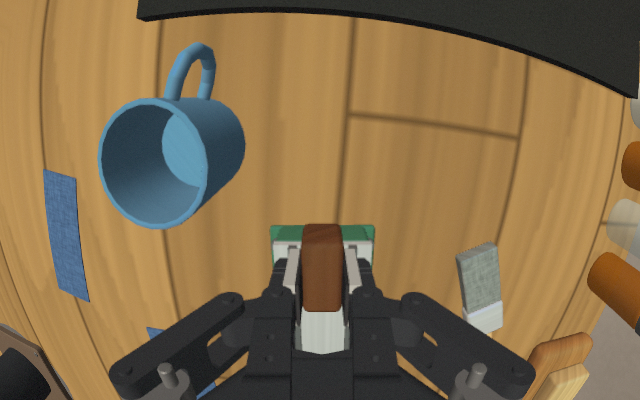

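The gauge handle (at 322,265) is centred over the lane end, which spans (270..375, 228). Lowering into the lane.

```bash
python3 - <<'E'
from h import *
c=cam('wrist'); p=onz(c,[(272,241),(373,241)],.04)*1000; print(p, 'mid',p.mean(0),'line x at y',567-.0737*(p[:,1].mean()-159.3))
E
python3 -m pendant '[{"dx":0,"dy":0,"dz":2,"twist":0},{"dx":0,"dy":0,"dz":3.8,"twist":0},{"dx":0,"dy":0,"dz":4,"twist":0},{"dx":0,"dy":0,"dz":4,"twist":0}]' | grep -E 'eef|contact|tcp'
python3 -m pendant '[{"dx":0,"dy":0,"dz":0,"twist":0},{"dx":0,"dy":0,"dz":0,"twist":0}]' | grep -E 'eef|contact|tcp'
python3 - <<'E'
from h import *
go(.554,.3264,.051,94.2)
E
```

```text
[[515.03297032 366.72118836  40.        ]
 [585.65670337 371.72417831  40.        ]] mid [550.34483685 369.22268334  40.        ] line x at y 551.5286982381589
eef_pos: [0.548, 0.3811, 0.0491]
tcp_rot: [0.681, 0.733, -0.001, -0.0]
contact_force: [0.0, 0.6, -0.3]
eef_pos: [0.5483, 0.3811, 0.0496]
tcp_rot: [0.681, 0.733, -0.0, -0.0]
contact_force: [-0.0, -0.3, -1.0]
dx -5.49 dy 0.16 dz -0.13 twist 0.0 | tcp [0.5483 0.3811 0.0496] yaw 94.2 F [-0.  -0.3 -1. ] t 13.5 op 0.223
```

```bash
python3 -m pendant '[{"dx":-0.5,"dy":0.1,"dz":-0.05,"twist":0},{"dx":-1.5,"dy":0.1,"dz":-0.05,"twist":0},{"dx":-2.5,"dy":0.1,"dz":-0.05,"twist":0},{"dx":-3.5,"dy":0.1,"dz":-0.05,"twist":0},{"dx":-3.5,"dy":0.1,"dz":-0.05,"twist":0}]' | grep -E 'eef|contact|tcp'
python3 -m pendant '[{"dx":-0.5,"dy":0,"dz":0,"twist":0},{"dx":-1,"dy":0,"dz":0,"twist":0},{"dx":-1.5,"dy":0,"dz":0,"twist":0},{"dx":-2,"dy":0,"dz":0,"twist":0},{"dx":-2.2,"dy":0,"dz":0,"twist":0},{"dx":-2.2,"dy":0,"dz":0,"twist":0}]' | grep -E 'eef|contact|tcp'
python3 - <<'E'
from h import *
go(.554,.3264,.051,94.2)
c=cam('top'); cv2.imwrite('pics/t6.png',cv2.resize(c['img'][150:230,180:350,::-1],None,fx=4,fy=4,interpolation=cv2.INTER_CUBIC))
E
```

```text
eef_pos: [0.5524, 0.3454, 0.0509]
tcp_rot: [0.681, 0.732, -0.0, -0.0]
contact_force: [0.4, -0.8, -1.5]
eef_pos: [0.5538, 0.3244, 0.0508]
tcp_rot: [0.681, 0.732, 0.0, -0.0]
contact_force: [0.6, 1.1, -1.7]
dx 0.20 dy 0.03 dz -0.02 twist -0.0 | tcp [0.5538 0.3244 0.0508] yaw 94.2 F [ 0.6  1.1 -1.7] t 14.9 op 0.219
```

```bash
python3 -m pendant '[{"dx":0,"dy":0,"dz":0.08,"twist":0},{"dx":0,"dy":0,"dz":0.08,"twist":0},{"dx":0,"dy":0,"dz":0.08,"twist":0}]' | grep -E 'eef|contact|tcp'
python3 -m pendant '[{"dx":0,"dy":0,"dz":0,"twist":0},{"dx":0,"dy":0,"dz":0,"twist":0},{"dx":0,"dy":0,"dz":0,"twist":0},{"dx":0,"dy":0,"dz":-3,"twist":0},{"dx":0,"dy":0,"dz":-8,"twist":0},{"dx":-3,"dy":0,"dz":-13,"twist":0},{"dx":-8,"dy":0,"dz":-15,"twist":0},{"dx":-8,"dy":0,"dz":-15,"twist":0},{"dx":-8,"dy":0,"dz":-15,"twist":0}]' 45 | grep -E 'eef|contact|tcp'
python3 - <<'E'
from h import *
c=cam('wrist'); save(c,'w7'); go(.561,.2265,.1,194)
cv2.imwrite('pics/w7c.png',cv2.resize(c['img'][60:320,190:450,::-1],(780,600),interpolation=cv2.INTER_CUBIC))
E
```

```text
eef_pos: [0.5537, 0.3246, 0.05]
tcp_rot: [0.681, 0.733, -0.0, -0.0]
contact_force: [0.3, -0.6, -1.5]
eef_pos: [0.5594, 0.2447, 0.1997]
tcp_rot: [0.681, 0.732, -0.0, -0.0]
contact_force: [-0.0, -0.5, -0.8]
dx -1.87 dy 0.08 dz 9.90 twist -99.8 | tcp [0.559  0.2451 0.199 ] yaw 94.2 F [ 0.1  0.1 -0.4] t 16.5 op 0.453
```

View pics/w7c.png

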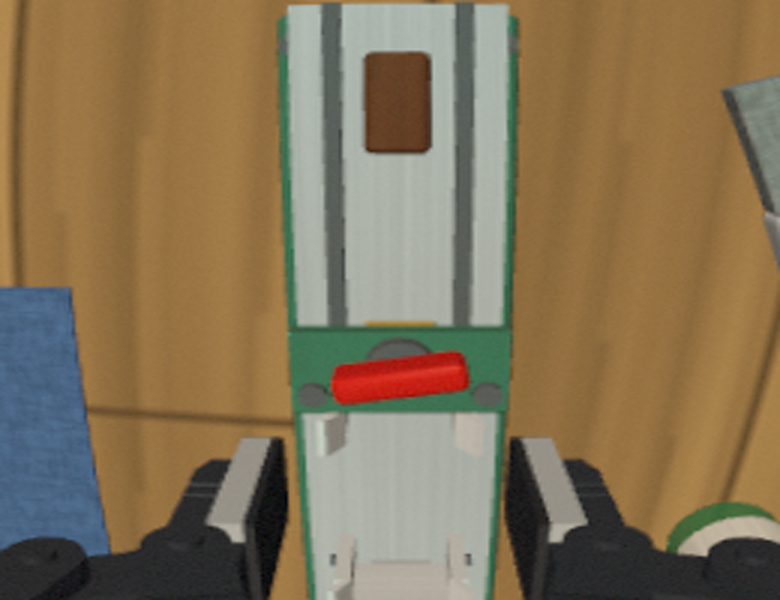

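The bar runs from (332,385) to (467,368) in the crop, and the gauge handle lies in the lane with its blade under the gate. Next I'll work out the bar's angle and take an oblique view of the lip from the infeed side.

Run:
```python
from h import *
c=cam('wrist')
p=onz(c,[(190+x/3,60+y*260/600) for x,y in((333,385),(467,368),(364,103),(432,103))],.112)*1000
print(p.round(1)); d=p[1]-p[0]; print('bar ang',np.degrees(np.arctan2(d[1],d[0])),p[:2].mean(0), np.hypot(*d[:2]))
m=cv2.inRange(cv2.cvtColor(c['img'],cv2.COLOR_RGB2HSV),np.array((0,180,90)),np.array((6,255,255)))[150:280,250:400]
k=max(cv2.findContours(m,0,1)[0],key=cv2.contourArea)[:,0]+[250,150]
print(cv2.minAreaRect((onz(c,k,.112)[:,:2]*1000).astype(np.float32)))
go(.61,.016,.08,184)
```

```text
[[542.9 227.7 112. ]
 [578.1 236.7 112. ]
 [545.  324.  112. ]
 [561.4 325.2 112. ]]
bar ang 14.310960457779585 [560.48769215 232.23942245 112.        ] 36.36140569898009
((560.350830078125, 231.32456970214844), (36.73072814941406, 14.892329216003418), 13.896231651306152)
dx -23.24 dy 3.43 dz 11.86 twist -89.8 | tcp [0.5589 0.2453 0.1987] yaw 94.2 F [-0.1  0.5  0.1] t 16.6 op 0.450
```

```bash
python3 -m pendant '[{"dx":-3,"dy":0.4,"dz":0,"twist":-10},{"dx":-6,"dy":0.8,"dz":0,"twist":-20},{"dx":-9,"dy":1.2,"dz":0,"twist":-30},{"dx":-12,"dy":1.6,"dz":0,"twist":-40},{"dx":-15,"dy":2,"dz":0,"twist":-50},{"dx":-18,"dy":2.4,"dz":0,"twist":-60},{"dx":-21,"dy":2.8,"dz":2,"twist":-70},{"dx":-23.2,"dy":3.4,"dz":6,"twist":-80},{"dx":-23.2,"dy":3.4,"dz":10,"twist":-90},{"dx":-23.2,"dy":3.4,"dz":11.8,"twist":-90}]' >/dev/null
python3 -m pendant '[{"dx":0,"dy":0,"dz":0,"twist":0},{"dx":0,"dy":0,"dz":0,"twist":0}]' | grep -E 'eef|contact|tcp'
python3 - <<'E'
from h import *
c=cam('wrist'); save(c,'w8'); np.savez('w8.npz',Rw=c['Rw'],o=c['o'])
n=np.array([-.0732,.9973,0]); M=np.array([.567,.152,0])
# where gate lip lower edge should project: scan pixels near
P=M+n*.052+[0,0,.055]; d=c['Rw'].T@(P-c['o']); th=np.arccos(-d[2]/np.linalg.norm(d)); K=np.array(c['camera_matrix']); r=np.hypot(d[0],d[1])
u,v=K[0,2]+K[0,0]*th*d[0]/r, K[1,2]-K[1,1]*th*d[1]/r; print(u,v,c['o'])
u,v=int(u),int(v); x0=max(0,min(540,u-50)); y0=max(0,v-40); print(x0,y0)
cv2.imwrite('pics/w8c.png',cv2.resize(c['img'][y0:y0+80,x0:x0+100,::-1],None,fx=7,fy=7,interpolation=cv2.INTER_CUBIC))
E
```

```text
eef_pos: [0.6118, 0.0163, 0.0837]
tcp_rot: [-0.036, 0.999, -0.0, 0.001]
contact_force: [0.1, 0.9, 0.6]
576.5577276727537 189.70009163780114 [0.52953132 0.01015121 0.22589448]
526 149
```

View pics/w8c.png

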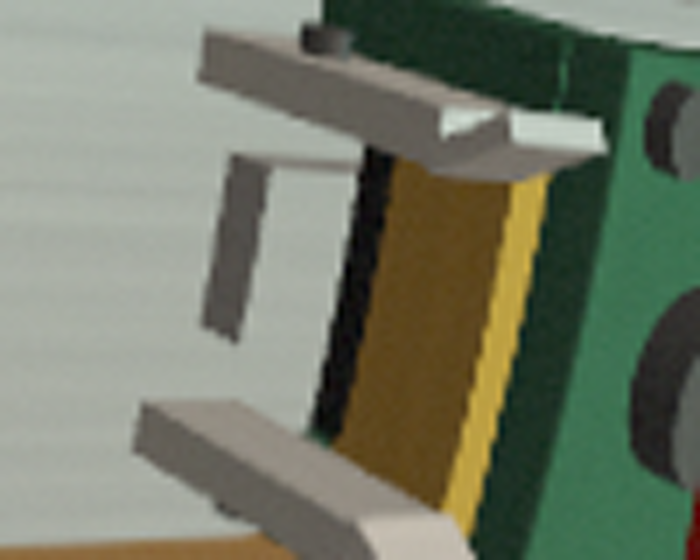

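The blade's end face is the dark band at (235,240) and the black lip's lower edge runs from (365,150) to (318,430). The heights come from these.

Run:
```python
from h import *
c=cam('wrist'); n=np.array([-.0732,.9973,0]); M=np.array([.567,.152,0])
def ats(uv,s):
    d=ray(c,(526+uv[0]/7,149+uv[1]/7))[0]; return c['o']+d*((M+n*s-c['o'])@n/(d@n))
def s_at(uv,z):
    p=onz(c,(526+uv[0]/7,149+uv[1]/7),z)[0]; return (p-M)@n*1000
b=s_at((220,240),.04); print('tip s',b, s_at((228,165),.04),s_at((204,325),.04),'top z',ats((254,240),b/1000)[2]*1000)
for q in((362,170),(340,290),(318,420)): print('lip z at s52',ats(q,.052)*1000, ats(q,.050)[2]*1000)
for q in((350,290+0),(375,290)): print(ats(q,.052)[2]*1000)
print('xhead lower/upper front edge z at 54',[ats(q,.054)[2]*1000 for q in ((520,330),(580,300))])
```

```text
tip s 43.5274853714264 42.70965841284677 43.54508572382577 top z 45.711085692948046
lip z at s52 [551.31528207 202.98775314  53.11756004] 54.93165382538892
lip z at s52 [564.65788859 203.96707611  53.16241793] 54.976041741090306
lip z at s52 [579.18786295 205.03354971  54.09978973] 55.9035926526687
54.74559382241676
58.644491201843394
xhead lower/upper front edge z at 54 [np.float64(79.40959654677984), np.float64(86.67020349105614)]
```

Run:
```python
from h import *
go(.561,.228,.16,194.3)
```

```text
dx 3.51 dy 21.51 dz -7.61 twist -10.1 | tcp [0.612  0.016  0.0842] yaw -175.8 F [ 0.  -0.  -0.1] t 18.1 op 0.453
```

```bash
python3 -m pendant '[{"dx":0,"dy":0,"dz":-6,"twist":0},{"dx":0,"dy":4,"dz":-9,"twist":-3},{"dx":1,"dy":9,"dz":-9,"twist":-6},{"dx":2,"dy":14,"dz":-9,"twist":-10},{"dx":3,"dy":19,"dz":-9,"twist":-10},{"dx":3.5,"dy":21.5,"dz":-8,"twist":-10},{"dx":3.5,"dy":21.5,"dz":-7,"twist":-10},{"dx":3.5,"dy":21.5,"dz":-7,"twist":-10}]' 35 >/dev/null
python3 -m pendant '[{"dx":0,"dy":0,"dz":0,"twist":0},{"dx":0,"dy":0,"dz":0,"twist":0}]' | grep -E 'eef|contact|tcp'
python3 - <<'E'
from h import *
c=cam('wrist')
m=cv2.inRange(cv2.cvtColor(c['img'],cv2.COLOR_RGB2HSV),np.array((0,180,90)),np.array((6,255,255)))
k=max(cv2.findContours(m,0,1)[0],key=cv2.contourArea)[:,0]
print(cv2.minAreaRect((onz(c,k,.112)[:,:2]*1000).astype(np.float32)))
go(.561,.228,.097,194.2)
save(c,'w9')
E
```

```text
eef_pos: [0.5606, 0.2268, 0.1527]
tcp_rot: [-0.123, 0.992, 0.0, 0.0]
contact_force: [-0.2, 0.2, 0.3]
((558.0587768554688, 227.3227996826172), (40.18913269042969, 10.08608627319336), 13.684589385986328)
dx -0.06 dy 0.09 dz 5.56 twist -0.1 | tcp [0.5605 0.227  0.1526] yaw -165.9 F [ 0.1  0.2 -0.1] t 19.4 op 0.349
```

View pics/w9.png

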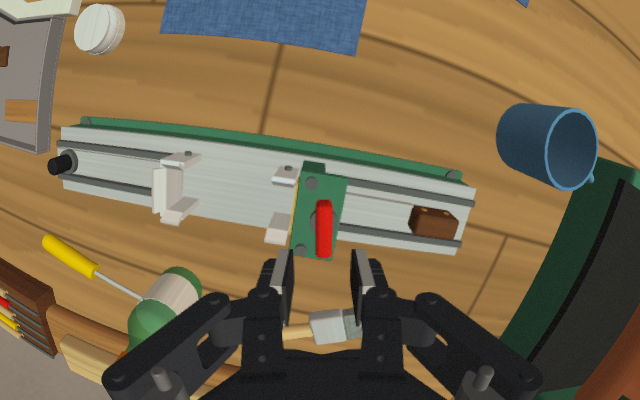

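The bar at (323,228) is centred between the fingers at 13.7°. I'm gripping it for a half turn clockwise, which is safe in any case.

```bash
python3 -m pendant '[{"dx":0,"dy":0.1,"dz":3,"twist":0.5},{"dx":0,"dy":0.1,"dz":5.6,"twist":0.5},{"dx":0,"dy":0.1,"dz":5.6,"twist":0.5},{"dx":0,"dy":0.1,"dz":5.6,"twist":0.5}]' 35 40| grep -E 'eef|contact|tcp'
python3 -m pendant '[{"dx":0,"dy":0,"dz":0,"twist":0},{"dx":0,"dy":0,"dz":0,"twist":0},{"dx":0,"dy":0,"dz":0,"twist":0},{"dx":0,"dy":0,"dz":0,"twist":0}]' 0 40 
python3 -m pendant '[{"dx":0,"dy":0,"dz":0,"twist":10},{"dx":0,"dy":0,"dz":0,"twist":20},{"dx":0,"dy":0,"dz":0,"twist":30},{"dx":0,"dy":0,"dz":0,"twist":40},{"dx":0,"dy":0,"dz":0,"twist":50},{"dx":0,"dy":0,"dz":0,"twist":60},{"dx":0,"dy":0,"dz":0,"twist":70},{"dx":0,"dy":0,"dz":0,"twist":80},{"dx":0,"dy":0,"dz":0,"twist":90}]' | grep -E 'eef|contact|tcp'
python3 -c "
from h import *
print(ctrl.get_state()['wrist_torque']);go(.561,.228,.097,90)"
```

```text
eef_pos: [0.5605, 0.2286, 0.0972]
tcp_rot: [-0.119, 0.993, 0.0, 0.001]
contact_force: [-0.1, -0.0, -0.5]
time: 20.45
eef_pos: [0.561, 0.2282, 0.098]
tcp_rot: [-0.119, 0.993, -0.001, 0.002]
contact_force: [-0.0, -4.5, 6.0]
opening: 0.116
finger_force: 43.2
eef_pos: [0.5614, 0.2287, 0.098]
tcp_rot: [0.62, 0.785, 0.002, 0.002]
contact_force: [1.1, -2.2, 4.7]
[-0.52255244 -0.1746282   0.04199738]
dx -0.06 dy -0.06 dz 0.10 twist 13.4 | tcp [0.5614 0.2287 0.098 ] yaw 103.4 F [ 1.1 -2.2  4.7] t 21.6 op 0.115
```

```bash
python3 -m pendant '[{"dx":0,"dy":0,"dz":0,"twist":10},{"dx":0,"dy":0,"dz":0,"twist":20},{"dx":0,"dy":0,"dz":0,"twist":30},{"dx":0,"dy":0,"dz":0,"twist":40},{"dx":0,"dy":0,"dz":0,"twist":50},{"dx":0,"dy":0,"dz":0,"twist":60},{"dx":0,"dy":0,"dz":0,"twist":70},{"dx":0,"dy":0,"dz":0,"twist":80},{"dx":0,"dy":0,"dz":0,"twist":90}]' | grep -E 'eef|contact|tcp'
python3 -m pendant '[{"dx":0,"dy":0,"dz":0,"twist":0},{"dx":0,"dy":0,"dz":0,"twist":0}]' | grep -E 'contact'
python3 -m pendant '[{"dx":0,"dy":0,"dz":0,"twist":0},{"dx":0,"dy":0,"dz":0,"twist":0},{"dx":0,"dy":0,"dz":-2,"twist":0},{"dx":0,"dy":0,"dz":-6.3,"twist":0},{"dx":0,"dy":0,"dz":-6.3,"twist":0}]' 35 | grep -E 'eef|tcp'
python3 -c "
from h import *
go(.612,.0165,.084,184.2)"
```

```text
eef_pos: [0.562, 0.2283, 0.098]
tcp_rot: [0.993, 0.117, 0.003, 0.001]
contact_force: [2.4, -4.5, 3.1]
contact_force: [4.6, -4.0, 5.4]
eef_pos: [0.5625, 0.2297, 0.165]
tcp_rot: [0.993, 0.12, 0.005, -0.001]
dx -0.34 dy 21.89 dz 8.09 twist -170.5 | tcp [0.5625 0.2297 0.165 ] yaw 13.7 F [ 0.4 -0.  -0.1] t 23.6 op 0.349
```

```bash
cat >> h.py <<'E'
def proj(c,P):
    d=(np.atleast_2d(P)-c['o'])@c['Rw']; K=np.array(c['camera_matrix']); r=np.hypot(d[:,0],d[:,1]); th=np.arctan2(r,-d[:,2])
    return np.c_[K[0,2]+K[0,0]*th*d[:,0]/r, K[1,2]-K[1,1]*th*d[:,1]/r]
E
python3 -c "
from h import *
go(.53,.016,.084,4.2)"
```

```text
dx -8.32 dy 19.99 dz 8.01 twist 9.5 | tcp [0.5625 0.2297 0.165 ] yaw 13.7 F [ 0.4 -0.  -0.1] t 23.6 op 0.349
```

```bash
python3 -m pendant '[{"dx":-2,"dy":5,"dz":0,"twist":3},{"dx":-4,"dy":10,"dz":0,"twist":6},{"dx":-6,"dy":15,"dz":2,"twist":9.5},{"dx":-8.3,"dy":19,"dz":5,"twist":9.5},{"dx":-8.3,"dy":20,"dz":8,"twist":9.5},{"dx":-8.3,"dy":20,"dz":8,"twist":9.5},{"dx":-8.3,"dy":20,"dz":8,"twist":9.5},{"dx":-8.3,"dy":20,"dz":8,"twist":9.5}]' | grep -E 'eef|tcp'
cat > lip.py <<'E'
from h import *
import sys
tag=sys.argv[1]
c=cam('wrist'); save(c,tag)
M=np.array([.567,.152,0]); n=np.array([-.0732,.9973,0]); e=np.array([.9973,.0732,0])
g=cv2.cvtColor(c['img'],cv2.COLOR_RGB2GRAY)
for x in(-8,-4,0,4,8):
    z=np.arange(40,66,1.); uv=proj(c,M+n*.052+e*x/1e3+np.c_[0*z,0*z,z/1e3]).astype(np.float32)
    print(x,cv2.remap(g,uv[None,:,0],uv[None,:,1],1)[0].tolist())
u=proj(c,[M+n*.052+[0,0,.052]])[0].astype(int); x0=min(540,max(0,u[0]-50)); y0=max(0,u[1]-40); print('crop',x0,y0)
cv2.imwrite('pics/'+tag+'c.png',cv2.resize(c['img'][y0:y0+80,x0:x0+100,::-1],None,fx=7,fy=7,interpolation=cv2.INTER_CUBIC))
E
python3 lip.py w10
```

```text
eef_pos: [0.5276, 0.0154, 0.0807]
tcp_rot: [0.999, 0.037, 0.001, 0.0]
-8 [180, 180, 180, 179, 179, 179, 179, 174, 140, 35, 18, 21, 36, 62, 74, 74, 72, 73, 73, 72, 74, 73, 76, 72, 75, 74]
-4 [179, 178, 179, 178, 178, 179, 179, 178, 142, 51, 20, 20, 30, 57, 74, 75, 74, 74, 74, 73, 71, 74, 71, 74, 75, 74]
0 [181, 181, 181, 180, 179, 179, 179, 179, 129, 52, 19, 20, 25, 57, 72, 73, 72, 72, 73, 74, 71, 72, 72, 76, 72, 75]
4 [178, 178, 178, 178, 179, 179, 178, 177, 120, 46, 16, 21, 17, 31, 63, 74, 73, 74, 73, 72, 74, 72, 72, 73, 74, 75]
8 [152, 159, 171, 177, 177, 176, 177, 173, 122, 14, 14, 19, 17, 32, 59, 75, 76, 72, 73, 74, 73, 72, 73, 72, 73, 74]
crop 17 129
```

The lip's edge is now about 8–9 mm above the deck, not yet on the blade. To get the clearance exactly, I'll regrip the gauge and lift it gently until the lip is felt.

```bash
python3 -m pendant '[{"dx":0,"dy":0,"dz":-5,"twist":-5},{"dx":0,"dy":-3,"dz":-10,"twist":-15},{"dx":0,"dy":-8,"dz":-10,"twist":-25},{"dx":1,"dy":-13,"dz":-10,"twist":-35},{"dx":1,"dy":-18,"dz":-10,"twist":-45},{"dx":1,"dy":-23,"dz":-10,"twist":-55},{"dx":2,"dy":-27,"dz":-10,"twist":-65},{"dx":3,"dy":-29,"dz":-9,"twist":-75},{"dx":4,"dy":-30.5,"dz":-6,"twist":-85},{"dx":5,"dy":-31,"dz":-4,"twist":-90}]' 45 >/dev/null
python3 -m pendant '[{"dx":0,"dy":0,"dz":0,"twist":0},{"dx":0,"dy":0,"dz":0,"twist":0},{"dx":0,"dy":0,"dz":0,"twist":0}]' >/dev/null
python3 - <<'E'
from h import *
go(.5537,.3246,.0505,94.2)
c=cam('wrist')
m=cv2.inRange(cv2.cvtColor(c['img'],cv2.COLOR_RGB2HSV),np.array((4,110,40)),np.array((16,255,140)))
for k in cv2.findContours(m,0,1)[0]:
    if cv2.contourArea(k)>300:
        r=cv2.minAreaRect((onz(c,k[:,0],.068)[:,:2]*1000).astype(np.float32)); print(r)
E
```

```text
dx -0.31 dy -0.08 dz 7.04 twist -0.0 | tcp [0.5541 0.3277 0.1209] yaw 94.2 F [-0.5  0.3 -0. ] t 26.2 op 0.455
((791.070556640625, 236.77908325195312), (99.59548950195312, 61.626895904541016), 58.131404876708984)
((883.52392578125, 326.96099853515625), (53.57666778564453, 172.73574829101562), 72.11759948730469)
((552.7811889648438, 328.7469177246094), (18.587696075439453, 44.273887634277344), 4.06484842300415)
((828.0798950195312, 444.9563903808594), (58.192073822021484, 47.67499923706055), 14.37834644317627)
```

```bash
python3 -m pendant '[{"dx":-0.2,"dy":-0.1,"dz":3,"twist":0},{"dx":-0.3,"dy":-0.1,"dz":6,"twist":0},{"dx":-0.3,"dy":-0.1,"dz":7,"twist":0},{"dx":-0.3,"dy":-0.1,"dz":7,"twist":0},{"dx":-0.3,"dy":-0.1,"dz":7,"twist":0}]' 45 100| grep -E 'eef|contact|tcp'
python3 -m pendant '[{"dx":0,"dy":0,"dz":0,"twist":0},{"dx":0,"dy":0,"dz":0,"twist":0},{"dx":0,"dy":0,"dz":0,"twist":0},{"dx":0,"dy":0,"dz":0,"twist":0},{"dx":0,"dy":0,"dz":0,"twist":0}]' 0 100 
python3 -c "
from h import *
print(ctrl.get_state()['wrist_torque'])"
python3 -m pendant '[{"dx":0,"dy":0,"dz":-0.05,"twist":0},{"dx":0,"dy":0,"dz":-0.05,"twist":0},{"dx":0,"dy":0,"dz":-0.05,"twist":0}]'  |grep -E 'eef|contact'
python3 -c "
from h import *
print(ctrl.get_state()['wrist_torque'])"
```

```text
eef_pos: [0.5539, 0.3249, 0.0508]
tcp_rot: [0.681, 0.733, 0.001, 0.001]
contact_force: [0.3, -0.3, 0.5]
time: 27.55
eef_pos: [0.5539, 0.325, 0.051]
tcp_rot: [0.681, 0.733, 0.001, 0.001]
contact_force: [-0.7, -0.8, 5.6]
opening: 0.204
finger_force: 99.6
[-0.05443961  0.17793744 -0.06247706]
eef_pos: [0.5539, 0.325, 0.051]
contact_force: [-0.7, 1.2, 5.8]
[ 0.0176839   0.05545885 -0.00629311]
```

```bash
L='import h;s=h.ctrl.get_state();print([round(float(x),4) for x in list(s["eef_pos"])[2:]+list(s["contact_force"])[1:]+list(s["wrist_torque"])])'
python3 -m pendant '[{"dx":0,"dy":0,"dz":-0.05,"twist":0},{"dx":0,"dy":0,"dz":-0.05,"twist":0}]'  >/dev/null; python3 -c "$L"
python3 -m pendant '[{"dx":0,"dy":0,"dz":-0.05,"twist":0},{"dx":0,"dy":0,"dz":-0.05,"twist":0}]'  >/dev/null; python3 -c "$L"
python3 -m pendant '[{"dx":0,"dy":0,"dz":-0.05,"twist":0},{"dx":0,"dy":0,"dz":-0.05,"twist":0}]'  >/dev/null; python3 -c "$L"
python3 -m pendant '[{"dx":0,"dy":0,"dz":-0.05,"twist":0},{"dx":0,"dy":0,"dz":-0.05,"twist":0}]'  >/dev/null; python3 -c "$L"
python3 -m pendant '[{"dx":0,"dy":0,"dz":-0.05,"twist":0},{"dx":0,"dy":0,"dz":-0.05,"twist":0}]'  >/dev/null; python3 -c "$L"
python3 -m pendant '[{"dx":0,"dy":0,"dz":-0.05,"twist":0},{"dx":0,"dy":0,"dz":-0.05,"twist":0}]'  >/dev/null; python3 -c "$L"
```

```text
[0.051, 2.0708, 5.1821, 0.1856, -0.3185, 0.041]
[0.051, 2.2048, 6.2087, 0.2685, -0.3816, 0.0422]
[0.051, 1.3555, 3.7617, 0.2278, -0.3921, 0.0542]
[0.051, 1.1968, 2.7085, 0.1395, -0.2432, 0.0018]
[0.051, 0.6205, -0.1453, 0.0789, -0.1008, 0.0569]
[0.0514, 0.3846, -0.6514, 0.0943, -0.0292, 0.0342]
```

```bash
L='import h;s=h.ctrl.get_state();print([round(float(x),4) for x in list(s["eef_pos"])[2:]+list(s["contact_force"])[1:]+list(s["wrist_torque"])])'
for i in 1; do
python3 -m pendant '[{"dx":0,"dy":0,"dz":-0.05,"twist":0},{"dx":0,"dy":0,"dz":-0.05,"twist":0}]'  >/dev/null; python3 -c "$L"
python3 -m pendant '[{"dx":0,"dy":0,"dz":-0.05,"twist":0},{"dx":0,"dy":0,"dz":-0.05,"twist":0}]'  >/dev/null; python3 -c "$L"
python3 -m pendant '[{"dx":0,"dy":0,"dz":-0.05,"twist":0},{"dx":0,"dy":0,"dz":-0.05,"twist":0}]'  >/dev/null; python3 -c "$L"
python3 -m pendant '[{"dx":0,"dy":0,"dz":-0.05,"twist":0},{"dx":0,"dy":0,"dz":-0.05,"twist":0}]'  >/dev/null; python3 -c "$L"
python3 -m pendant '[{"dx":0,"dy":0,"dz":-0.05,"twist":0},{"dx":0,"dy":0,"dz":-0.05,"twist":0}]'  >/dev/null; python3 -c "$L"
python3 -m pendant '[{"dx":0,"dy":0,"dz":-0.05,"twist":0},{"dx":0,"dy":0,"dz":-0.05,"twist":0}]'  >/dev/null; python3 -c "$L"
done
```

```text
[0.0522, -0.4029, -2.8626, 0.1413, 0.1223, -0.1455]
[0.0528, -1.2544, -4.5663, 0.2264, 0.2263, -0.1685]
[0.0534, -1.7688, -5.7638, 0.2338, 0.2911, -0.1285]
[0.0539, -2.4141, -7.0668, 0.2712, 0.3279, -0.2548]
[0.0544, -2.5191, -8.6926, 0.3574, 0.3554, -0.2611]
[0.055, -3.2806, -9.5249, 0.284, 0.4143, -0.2417]
```

```bash
python3 -m pendant '[{"dx":0,"dy":0,"dz":0.1,"twist":0},{"dx":0,"dy":0,"dz":0.25,"twist":0},{"dx":0,"dy":0,"dz":0.4,"twist":0},{"dx":0,"dy":0,"dz":0.4,"twist":0}]' |grep -E 'eef|contact'
python3 -m pendant '[{"dx":0,"dy":0,"dz":0,"twist":0},{"dx":0,"dy":0,"dz":0,"twist":0},{"dx":0,"dy":0,"dz":0,"twist":0},{"dx":0,"dy":0,"dz":-3,"twist":0},{"dx":0,"dy":0,"dz":-8,"twist":0},{"dx":-4,"dy":0,"dz":-11,"twist":10},{"dx":-8,"dy":0,"dz":-11,"twist":20},{"dx":-9.5,"dy":0,"dz":-11,"twist":30},{"dx":-9.5,"dy":0,"dz":-11,"twist":40},{"dx":-9.5,"dy":0,"dz":-11,"twist":50}]' 40 | grep -E 'eef|contact|tcp'
python3 -m pendant '[{"dx":0,"dy":0,"dz":0,"twist":10},{"dx":0,"dy":0,"dz":0,"twist":20},{"dx":0,"dy":0,"dz":0,"twist":30},{"dx":0,"dy":0,"dz":0,"twist":30},{"dx":0,"dy":0,"dz":0,"twist":30}]' 35|grep -E 'eef'
python3 - <<'E'
from h import *
c=cam('wrist')
hsv=cv2.cvtColor(c['img'],cv2.COLOR_RGB2HSV)
m=cv2.inRange(hsv,np.array((0,180,90)),np.array((6,255,255)))
k=max(cv2.findContours(m,0,1)[0],key=cv2.contourArea)[:,0]
print(cv2.minAreaRect((onz(c,k,.112)[:,:2]*1000).astype(np.float32)))
m=cv2.inRange(hsv,np.array((4,110,40)),np.array((16,255,140)))
for k in cv2.findContours(m,0,1)[0]:
    if cv2.contourArea(k)>300: print(cv2.minAreaRect((onz(c,k[:,0],.068)[:,:2]*1000).astype(np.float32)))
go(.561,.228,.0975,13.5)
E
```

```text
eef_pos: [0.5539, 0.3253, 0.0528]
contact_force: [-1.3, 0.5, -3.1]
eef_pos: [0.5602, 0.2292, 0.1621]
tcp_rot: [0.928, 0.373, 0.001, 0.0]
contact_force: [0.5, -0.4, 0.2]
eef_pos: [0.5599, 0.2297, 0.1618]
((563.697265625, 228.55642700195312), (39.750919342041016, 10.172660827636719), 14.004698753356934)
((145.80508422851562, 653.06884765625), (363.1255187988281, 191.8069305419922), 89.9015884399414)
((507.2942810058594, -186.87913513183594), (24.815258026123047, 82.18511199951172), 2.105290651321411)
((557.3992309570312, 322.3765869140625), (24.89533805847168, 41.90966796875), 3.928945779800415)
((803.1913452148438, -7.906715393066406), (172.23294067382812, 36.4422607421875), 89.60038757324219)
dx 0.07 dy 0.19 dz 6.42 twist 0.8 | tcp [0.5598 0.2297 0.1617] yaw 14.3 F [1.  0.4 0.3] t 33.4 op 0.352
```

```bash
python3 -m pendant '[{"dx":0.1,"dy":0.2,"dz":3,"twist":0.5},{"dx":0.1,"dy":0.2,"dz":6.4,"twist":0.5},{"dx":0.1,"dy":0.2,"dz":6.4,"twist":0.5},{"dx":0.1,"dy":0.2,"dz":6.4,"twist":0.5}]' 35 40| grep -E 'eef|contact|tcp'
python3 -m pendant '[{"dx":0,"dy":0,"dz":0,"twist":0},{"dx":0,"dy":0,"dz":0,"twist":0},{"dx":0,"dy":0,"dz":0,"twist":0},{"dx":0,"dy":0,"dz":0,"twist":0}]' 0 40 >/dev/null
python3 -c "
from h import *
go(.561,.228,.0975,-24)"
python3 -m pendant '[{"dx":0,"dy":0,"dz":0,"twist":10},{"dx":0,"dy":0,"dz":0,"twist":20},{"dx":0,"dy":0,"dz":0,"twist":30},{"dx":0,"dy":0,"dz":0,"twist":38},{"dx":0,"dy":0,"dz":0,"twist":38},{"dx":0,"dy":0,"dz":0,"twist":38}]' | grep -E 'eef|contact|tcp'
python3 -c "
from h import *
go(.561,.228,.0975,-24)"
python3 -m pendant '[{"dx":0,"dy":0,"dz":0,"twist":0},{"dx":0,"dy":0,"dz":0,"twist":0},{"dx":0,"dy":0,"dz":0,"twist":0},{"dx":0,"dy":0,"dz":-2,"twist":0},{"dx":0,"dy":0,"dz":-6,"twist":0},{"dx":0,"dy":0,"dz":-6,"twist":0},{"dx":0,"dy":0,"dz":-6,"twist":0}]' 40 | grep -E 'eef|tcp'
python3 - <<'E'
from h import *
c=cam('wrist')
hsv=cv2.cvtColor(c['img'],cv2.COLOR_RGB2HSV)
m=cv2.inRange(hsv,np.array((0,180,90)),np.array((6,255,255)))
k=max(cv2.findContours(m,0,1)[0],key=cv2.contourArea)[:,0]
print(cv2.minAreaRect((onz(c,k,.112)[:,:2]*1000).astype(np.float32)))
go(.5539,.325,.11,94.2)
E
```

```text
eef_pos: [0.562, 0.2282, 0.0987]
tcp_rot: [0.993, 0.12, 0.001, -0.0]
contact_force: [1.0, -0.1, 0.6]
dx -0.16 dy 0.00 dz 0.22 twist 37.7 | tcp [0.5625 0.2284 0.0997] yaw 13.7 F [-1.5 -0.5  5.8] t 34.4 op 0.112
eef_pos: [0.5625, 0.2278, 0.0997]
tcp_rot: [0.978, -0.21, 0.002, -0.0]
contact_force: [-1.1, -1.1, 6.2]
dx -0.14 dy 0.04 dz 0.22 twist -0.3 | tcp [0.5625 0.2278 0.0997] yaw -24.3 F [-1.1 -1.1  6.2] t 35.1 op 0.117
eef_pos: [0.5612, 0.228, 0.1581]
tcp_rot: [0.978, -0.21, 0.0, -0.0]
((563.4918212890625, 226.77301025390625), (10.972944259643555, 40.04758834838867), 65.68408966064453)
dx -4.61 dy -8.57 dz 4.70 twist -118.5 | tcp [0.5606 0.2279 0.157 ] yaw -24.3 F [ 0.8  0.4 -0. ] t 36.0 op 0.398
```

```bash
python3 -m pendant '[{"dx":-1,"dy":-2,"dz":0,"twist":-10},{"dx":-2,"dy":-4,"dz":0,"twist":-20},{"dx":-3,"dy":-6,"dz":0,"twist":-30},{"dx":-4.6,"dy":-8.6,"dz":0,"twist":-40},{"dx":-4.6,"dy":-8.6,"dz":0,"twist":-50},{"dx":-4.6,"dy":-8.6,"dz":0,"twist":-60},{"dx":-4.6,"dy":-8.6,"dz":0,"twist":-70},{"dx":-4.6,"dy":-8.6,"dz":0,"twist":-80},{"dx":-4.6,"dy":-8.6,"dz":0,"twist":-90},{"dx":-4.6,"dy":-8.6,"dz":2,"twist":-100}]' 45 >/dev/null
python3 -m pendant '[{"dx":0,"dy":0,"dz":0.5,"twist":-10},{"dx":0,"dy":0,"dz":1.5,"twist":-18.5},{"dx":0,"dy":0,"dz":1.5,"twist":-18.5},{"dx":0,"dy":0,"dz":1.5,"twist":-18.5},{"dx":0,"dy":0,"dz":1.5,"twist":-18.5}]' |grep eef
python3 - <<'E'
from h import *
c=cam('wrist')
hsv=cv2.cvtColor(c['img'],cv2.COLOR_RGB2HSV)
m=cv2.inRange(hsv,np.array((4,110,40)),np.array((16,255,140)))
for k in cv2.findContours(m,0,1)[0]:
    if cv2.contourArea(k)>300: print(cv2.minAreaRect((onz(c,k[:,0],.068)[:,:2]*1000).astype(np.float32)))
go(.5539,.3255,.051,94.2)
E
```

```text
eef_pos: [0.5548, 0.3254, 0.1228]
((792.1012573242188, 234.2795867919922), (102.00099182128906, 64.70683288574219), 58.930198669433594)
((883.1708984375, 326.8602294921875), (53.58293151855469, 170.27395629882812), 72.4544448852539)
((553.1280517578125, 329.674560546875), (18.460174560546875, 43.53310775756836), 3.1694138050079346)
((830.0389404296875, 445.90911865234375), (58.893272399902344, 46.342010498046875), 12.569574356079102)
dx 0.01 dy -0.10 dz 7.20 twist -0.0 | tcp [0.5549 0.3254 0.123 ] yaw 94.2 F [-0.1  0.3  0.1] t 38.0 op 0.454
```

```bash
L='import h;s=h.ctrl.get_state();print([round(float(x),4) for x in list(s["eef_pos"])+list(s["contact_force"])+list(s["wrist_torque"])])'
python3 -m pendant '[{"dx":0.1,"dy":-0.1,"dz":3,"twist":0.5},{"dx":0.1,"dy":-0.1,"dz":6,"twist":0.5},{"dx":0.1,"dy":-0.1,"dz":7.1,"twist":0.5},{"dx":0.1,"dy":-0.1,"dz":7.1,"twist":0.5},{"dx":0.1,"dy":-0.1,"dz":7.1,"twist":0.5}]' 45 60| grep -E 'eef|contact|tcp'
python3 -m pendant '[{"dx":0,"dy":0,"dz":0,"twist":0},{"dx":0,"dy":0,"dz":0,"twist":0},{"dx":0,"dy":0,"dz":0,"twist":0},{"dx":0,"dy":0,"dz":-0.2,"twist":0},{"dx":0,"dy":0,"dz":-0.3,"twist":0}]' 0 60 >/dev/null
python3 -c "$L"
python3 -m pendant '[{"dx":0.1,"dy":0,"dz":0,"twist":0},{"dx":0.2,"dy":0,"dz":0,"twist":0}]' >/dev/null;python3 -c "$L"
python3 -m pendant '[{"dx":0.2,"dy":0,"dz":0,"twist":0},{"dx":0.4,"dy":0,"dz":0,"twist":0}]' >/dev/null;python3 -c "$L"
python3 -m pendant '[{"dx":0.2,"dy":0,"dz":0,"twist":0},{"dx":0.4,"dy":0,"dz":0,"twist":0}]' >/dev/null;python3 -c "$L"
```

```text
eef_pos: [0.5547, 0.3267, 0.0532]
tcp_rot: [0.684, 0.73, 0.001, 0.001]
contact_force: [0.3, -0.3, 0.1]
[0.5538, 0.3265, 0.0542, 1.9293, 1.384, -2.801, 0.459, -0.5058, 0.3244]
[0.5534, 0.327, 0.0537, 3.229, -4.31, -2.9199, -0.4269, -0.5573, 0.3754]
[0.5524, 0.3316, 0.0538, 1.2834, -4.1615, -2.4863, -0.5726, -0.2064, 0.0682]
[0.5522, 0.3362, 0.0541, -0.1258, -3.726, -3.4701, -0.5319, -0.067, -0.0414]
```

```bash
python3 -m pendant '[{"dx":1,"dy":0,"dz":0,"twist":0},{"dx":2,"dy":0,"dz":0,"twist":0},{"dx":3,"dy":0,"dz":0,"twist":0},{"dx":4,"dy":0,"dz":0,"twist":0},{"dx":5,"dy":0,"dz":0,"twist":0},{"dx":5.8,"dy":0,"dz":0,"twist":0},{"dx":5.8,"dy":0,"dz":0,"twist":0},{"dx":5.8,"dy":0,"dz":-4,"twist":0},{"dx":5.8,"dy":0,"dz":-9,"twist":0},{"dx":5.8,"dy":0,"dz":-9,"twist":0}]' | grep -E 'eef|contact|tcp'
python3 -m pendant '[{"dx":0,"dy":0,"dz":0,"twist":0},{"dx":0,"dy":0,"dz":0,"twist":0}]' |grep -E 'eef|tact|open'
python3 - <<'E'
from h import *
go(.3989,.1789,.0165,92.9)
c=cam('wrist')
hsv=cv2.cvtColor(c['img'],cv2.COLOR_RGB2HSV)
m=cv2.inRange(hsv,np.array((4,110,40)),np.array((16,255,140)))
for k in cv2.findContours(m,0,1)[0]:
    if cv2.contourArea(k)>300: print(cv2.minAreaRect((onz(c,k[:,0],c['s']['eef_pos'][2]+.0145)[:,:2]*1000).astype(np.float32)))
E
```

```text
eef_pos: [0.5526, 0.3955, 0.1511]
tcp_rot: [0.684, 0.729, 0.005, 0.002]
contact_force: [0.0, -0.0, -1.2]
eef_pos: [0.5479, 0.3932, 0.1418]
contact_force: [0.4, -0.1, -1.8]
opening: 0.217
dx -20.41 dy -16.20 dz 12.64 twist 0.8 | tcp [0.5479 0.3932 0.1418] yaw 93.7 F [ 0.4 -0.1 -1.8] t 41.5 op 0.217
((743.34228515625, 390.63751220703125), (36.776058197021484, 98.00822448730469), 66.21124267578125)
((546.9889526367188, 398.0211181640625), (19.151315689086914, 47.169334411621094), 3.819840908050537)
((730.9420776367188, 467.73040771484375), (30.702861785888672, 67.6678695678711), 83.85223388671875)
((719.3130493164062, 545.233154296875), (49.96773910522461, 17.959962844848633), 26.57206153869629)
((342.32843017578125, 511.81256103515625), (31.591365814208984, 98.30032348632812), 4.754984378814697)
```

```bash
python3 -m pendant '[{"dx":-2,"dy":-4,"dz":-3,"twist":0},{"dx":-6,"dy":-8,"dz":-3,"twist":0},{"dx":-10,"dy":-12,"dz":-3,"twist":0.8},{"dx":-14,"dy":-16,"dz":-3,"twist":0.8},{"dx":-19,"dy":-16.2,"dz":0,"twist":0.8},{"dx":-20.4,"dy":-16.2,"dz":5,"twist":0.8},{"dx":-20.4,"dy":-16.2,"dz":9.5,"twist":0.8},{"dx":-20.4,"dy":-16.2,"dz":9.5,"twist":0.8},{"dx":-20.4,"dy":-16.2,"dz":9.5,"twist":0.8},{"dx":-20.4,"dy":-16.2,"dz":9.5,"twist":0.8}]' | grep -E 'eef|contact|tcp'
python3 - <<'E'
from h import *
go(.3989,.1789,.016,92.9)
c=cam('top')
print('blue',blobs(c,(100,60,60),(125,255,255),.002,100))
print('white',blobs(c,(0,0,200),(180,40,255),.03,80)[:8])
E
```

```text
eef_pos: [0.4026, 0.1807, 0.0517]
tcp_rot: [0.689, 0.725, 0.002, 0.001]
contact_force: [0.1, -0.0, -1.1]
dx -0.16 dy -0.39 dz 3.57 twist 0.0 | tcp [0.4026 0.1807 0.0517] yaw 92.9 F [ 0.1 -0.  -1.1] t 42.8 op 0.215
blue [(272, 347, 97, 51, 80.2, (208, 279)), (404, 93, 132, 66, 92.9, (287, 237)), (448, 459, 90, 77, 111.8, (175, 225)), (813, -638, 195, 153, 168.3, (502, 106))]
white [(331, -637, 48, 36, 179.1, (513, 256)), (407, 101, 100, 19, 92.9, (283, 237)), (411, -252, 294, 23, 89.1, (392, 233)), (441, -46, 53, 50, 134.0, (329, 225)), (557, 310, 117, 34, 94.3, (218, 191)), (575, 78, 278, 69, 94.3, (293, 185)), (634, -638, 53, 36, 1.5, (509, 163)), (723, 274, 38, 37, 22.5, (230, 141))]
```

```bash
python3 -m pendant '[{"dx":-0.2,"dy":-0.2,"dz":1.5,"twist":0},{"dx":-0.2,"dy":-0.2,"dz":3.2,"twist":0},{"dx":-0.2,"dy":-0.2,"dz":3.2,"twist":0},{"dx":-0.2,"dy":-0.2,"dz":3.2,"twist":0}]' | grep -E 'eef|contact|tcp'
python3 -m pendant '[{"dx":0,"dy":0,"dz":0.2,"twist":0},{"dx":0,"dy":0,"dz":0.3,"twist":0},{"dx":0,"dy":0,"dz":0.3,"twist":0}]' | grep -E 'eef|contact|tcp'
```

```text
eef_pos: [0.3987, 0.178, 0.0176]
tcp_rot: [0.689, 0.725, -0.0, -0.0]
contact_force: [0.1, 0.2, -2.1]
eef_pos: [0.3991, 0.178, 0.0153]
tcp_rot: [0.689, 0.725, -0.0, 0.0]
contact_force: [-2.8, -0.2, 5.6]
```

Contact felt. I'm releasing the gauge, rising, and checking it on the way to the blanks.

```bash
python3 -m pendant '[{"dx":0,"dy":0,"dz":-0.1,"twist":0},{"dx":0,"dy":0,"dz":-0.1,"twist":0},{"dx":0,"dy":0,"dz":-0.1,"twist":0},{"dx":0,"dy":0,"dz":-3,"twist":0},{"dx":0,"dy":0,"dz":-9,"twist":0},{"dx":0,"dy":0,"dz":-15,"twist":0},{"dx":-6,"dy":4,"dz":-18,"twist":0},{"dx":-6,"dy":4,"dz":-18,"twist":0},{"dx":-6,"dy":4,"dz":-18,"twist":0}]' 50| grep -E 'eef|contact|tcp'
python3 - <<'E'
from h import *
c=cam('wrist'); save(c,'w11')
go(.546,-.19,.1,93.3)
hsv=cv2.cvtColor(c['img'],cv2.COLOR_RGB2HSV)
for n,lo,hi,z in(('h',(4,110,40),(16,255,140),.03),('pad',(100,60,40),(125,255,255),.002),('blade',(0,0,190),(180,40,255),.0095)):
  m=cv2.inRange(hsv,np.array(lo),np.array(hi))
  for k in cv2.findContours(m,0,1)[0]:
    if cv2.contourArea(k)>500: print(n,np.round(np.array(cv2.boxPoints(cv2.minAreaRect((onz(c,k[:,0],z)[:,:2]*1000).astype(np.float32)))).mean(0)),cv2.minAreaRect((onz(c,k[:,0],z)[:,:2]*1000).astype(np.float32))[1:])
E
```

```text
eef_pos: [0.4418, 0.1196, 0.1941]
tcp_rot: [0.69, 0.724, -0.0, -0.0]
contact_force: [0.6, -0.0, -0.1]
dx -31.50 dy 9.00 dz 9.27 twist -0.5 | tcp [0.4408 0.1201 0.1931] yaw 92.8 F [ 0.4 -0.5 -1. ] t 44.9 op 0.499
h [-586. -560.] ((908.5205688476562, 227.941162109375), 29.046262741088867)
h [ 872. -146.] ((141.11903381347656, 349.6746826171875), 34.16347885131836)
h [824. 142.] ((28.487241744995117, 149.08575439453125), 2.646510362625122)
h [400. 177.] ((19.689104080200195, 38.514427185058594), 4.567392826080322)
h [878. 316.] ((64.3330307006836, 59.29110336303711), 3.734719753265381)
pad [401. 124.] ((68.94404602050781, 198.6751251220703), 2.8617920875549316)
pad [260. 285.] ((83.90857696533203, 54.18586730957031), 80.7612533569336)
blade [440. -59.] ((52.57176208496094, 67.226806640625), 3.9389543533325195)
```

```bash
python3 -m pendant '[{"dx":-6,"dy":1.5,"dz":0,"twist":0},{"dx":-12,"dy":3,"dz":0,"twist":0},{"dx":-18,"dy":5,"dz":0,"twist":0},{"dx":-24,"dy":7,"dz":2,"twist":0},{"dx":-29,"dy":9,"dz":6,"twist":-0.5},{"dx":-31.5,"dy":9,"dz":9,"twist":-0.5},{"dx":-31.5,"dy":9,"dz":9,"twist":-0.5},{"dx":-31.5,"dy":9,"dz":9,"twist":-0.5},{"dx":-31.5,"dy":9,"dz":9,"twist":-0.5}]' 50| grep -E 'eef|contact|tcp'
python3 - <<'E'
from h import *
c=cam('wrist'); save(c,'w12')
hsv=cv2.cvtColor(c['img'],cv2.COLOR_RGB2HSV)
print([hsv[int(v),int(u)].tolist() for u,v in proj(c,[[.546,-.19,.01],[.546,-.17,.01],[.55,-.12,0],[.5,-.18,.004]])])
m=cv2.inRange(hsv,np.array((5,110,60)),np.array((20,255,255)))
for k in cv2.findContours(m,cv2.RETR_LIST,1)[0]:
    if cv2.contourArea(k)>500: 
        r=cv2.minAreaRect((onz(c,k[:,0],.01)[:,:2]*1000).astype(np.float32)); print(r,k[:,0].mean(0))
go(.546,-.19,.0055,93.3)
E
```

```text
eef_pos: [0.5483, -0.1887, 0.1059]
tcp_rot: [0.685, 0.728, 0.0, 0.001]
contact_force: [0.6, 0.1, 0.8]
[[16, 163, 155], [16, 152, 159], [17, 139, 165], [17, 26, 139]]
((418.6142578125, -436.50384521484375), (145.30697631835938, 30.49135398864746), 56.544029235839844) [209.93076923 378.06153846]
((700.7617797851562, -413.30120849609375), (30.7882137298584, 162.62232971191406), 39.03672790527344) [431.71724138 374.51034483]
((473.30377197265625, -269.8655700683594), (29.488727569580078, 42.9302978515625), 2.5909359455108643) [232.63551402 276.3271028 ]
((946.701416015625, -279.4033203125), (38.64429473876953, 238.8406982421875), 1.4128267765045166) [607.75496689 273.51324503]
((914.9337768554688, -218.98434448242188), (19.016481399536133, 118.4737319946289), 0.02810494601726532) [610.00581395 240.01744186]
((546.3751220703125, -190.09088134765625), (29.427080154418945, 94.72129821777344), 3.5111892223358154) [319.84965035 201.73776224]
((184.94970703125, -333.94189453125), (1681.83935546875, 761.8013916015625), 17.840646743774414) [372.77513369 173.67219251]
dx -0.09 dy -0.26 dz 10.06 twist 0.2 | tcp [ 0.5484 -0.1889  0.1061] yaw 93.5 F [ 0.  -0.5  1. ] t 46.0 op 0.496
```

```bash
python3 -m pendant '[{"dx":-0.1,"dy":-0.2,"dz":5,"twist":0},{"dx":-0.1,"dy":-0.2,"dz":9.6,"twist":0},{"dx":-0.1,"dy":-0.2,"dz":9.6,"twist":0},{"dx":-0.1,"dy":-0.2,"dz":9.6,"twist":0}]' 46 30| grep -E 'eef|contact|tcp'
python3 -m pendant '[{"dx":0,"dy":0,"dz":0.2,"twist":0},{"dx":0,"dy":0,"dz":0.4,"twist":0},{"dx":0,"dy":0,"dz":0.4,"twist":0}]' | grep -E 'eef|contact'
python3 -m pendant '[{"dx":0,"dy":0,"dz":0.1,"twist":0},{"dx":0,"dy":0,"dz":0.2,"twist":0},{"dx":0,"dy":0,"dz":0.2,"twist":0}]' | grep -E 'eef|contact'
```

```text
eef_pos: [0.547, -0.1912, 0.0107]
tcp_rot: [0.686, 0.728, 0.0, 0.001]
contact_force: [0.2, -0.2, 0.3]
eef_pos: [0.5459, -0.1912, 0.0051]
contact_force: [0.1, 0.6, -1.1]
eef_pos: [0.5458, -0.1911, 0.0027]
contact_force: [-0.5, 0.8, 0.7]
```

```bash
python3 -m pendant '[{"dx":0,"dy":0,"dz":-0.05,"twist":0},{"dx":0,"dy":0,"dz":-0.05,"twist":0},{"dx":0,"dy":0,"dz":-0.05,"twist":0},{"dx":0,"dy":0,"dz":-0.05,"twist":0}]' 0 30 
python3 -m pendant '[{"dx":0,"dy":0,"dz":-4,"twist":0},{"dx":0,"dy":0,"dz":-8,"twist":0},{"dx":0,"dy":0,"dz":-10,"twist":0},{"dx":0,"dy":0,"dz":-10,"twist":0},{"dx":0,"dy":0,"dz":-10,"twist":0}]'
python3 - <<'E'
from h import *
c=cam('wrist'); save(c,'w12')
hsv=cv2.cvtColor(c['img'],cv2.COLOR_RGB2HSV)
cv2.imwrite('pics/w12c.png',c['img'][:,:,::-1])
m=cv2.inRange(hsv,np.array((5,110,60)),np.array((20,255,255)))
for k in cv2.findContours(m,cv2.RETR_LIST,1)[0]:
    if cv2.contourArea(k)>500: print('tray z',cv2.minAreaRect((onz(c,k[:,0],.01)[:,:2]*1000).astype(np.float32)),k[:,0].mean(0))
go(.567,.151,.13,94.2)
E
```

```text
time: 47.78
eef_pos: [0.5464, -0.1915, 0.0038]
tcp_rot: [0.686, 0.728, 0.0, 0.001]
contact_force: [0.4, -0.3, 4.6]
opening: 0.335
finger_force: 32.2
time: 48.4
eef_pos: [0.5445, -0.1904, 0.101]
tcp_rot: [0.686, 0.728, -0.0, -0.002]
contact_force: [0.1, 0.3, 0.2]
opening: 0.336
finger_force: 29.8
tray z ((424.68560791015625, -428.23541259765625), (131.326416015625, 18.987268447875977), 54.272193908691406) [216.03508772 379.21052632]
tray z ((681.433837890625, -403.0414123535156), (19.87217903137207, 152.56768798828125), 41.27103042602539) [423.42753623 373.92028986]
tray z ((473.3405456542969, -268.4975280761719), (29.507579803466797, 39.25934600830078), 4.083541393280029) [238.84210526 279.44736842]
tray z ((917.6326904296875, -219.12396240234375), (19.71825408935547, 119.54898834228516), 0.061248861253261566) [616.51149425 241.        ]
tray z ((826.8778076171875, -246.63877868652344), (21.95503807067871, 170.75401306152344), 0.8879914283752441) [568.03264095 260.40059347]
tray z ((546.67041015625, -245.23422241210938), (51.82476043701172, 163.07766723632812), 3.3931663036346436) [321.6412037  252.26388889]
tray z ((193.402587890625, -339.36627197265625), (1668.37109375, 775.7362670898438), 16.439144134521484) [378.91554854 182.49750066]
dx 33.95 dy 4.28 dz -2.87 twist -0.8 | tcp [ 0.5444 -0.1904  0.1007] yaw 93.4 F [0.2 0.6 0.2] t 48.5 op 0.335
```

```bash
python3 -m pendant '[{"dx":5,"dy":0.5,"dz":-4,"twist":0},{"dx":10,"dy":1,"dz":-6,"twist":0},{"dx":15,"dy":2,"dz":-6,"twist":-0.8},{"dx":20,"dy":2.5,"dz":-6,"twist":-0.8},{"dx":25,"dy":3,"dz":-6,"twist":-0.8},{"dx":30,"dy":4,"dz":-6,"twist":-0.8},{"dx":33.8,"dy":4.3,"dz":-6,"twist":-0.8},{"dx":33.8,"dy":4.3,"dz":-6,"twist":-0.8},{"dx":33.8,"dy":4.3,"dz":-6,"twist":-0.8},{"dx":33.8,"dy":4.3,"dz":-6,"twist":-0.8}]' | grep -E 'eef|contact|tcp'
python3 -m pendant '[{"dx":0,"dy":0,"dz":0,"twist":0},{"dx":0,"dy":0,"dz":0,"twist":0}]' | grep -E 'eef|contact|tcp'
python3 - <<'E'
from h import *
c=cam('wrist'); save(c,'w13'); go(.567,.1495,.13,94.2)
E
```

```text
eef_pos: [0.5684, 0.1477, 0.1623]
tcp_rot: [0.681, 0.732, -0.001, -0.0]
contact_force: [1.1, -0.2, 0.1]
eef_pos: [0.5687, 0.1482, 0.1631]
tcp_rot: [0.681, 0.732, 0.0, 0.0]
contact_force: [-0.6, 0.3, -0.1]
dx 0.13 dy -0.16 dz 3.31 twist -0.0 | tcp [0.5687 0.1484 0.1631] yaw 94.2 F [ 0.1 -0.  -0.3] t 50.0 op 0.335
```

View pics/w13.png

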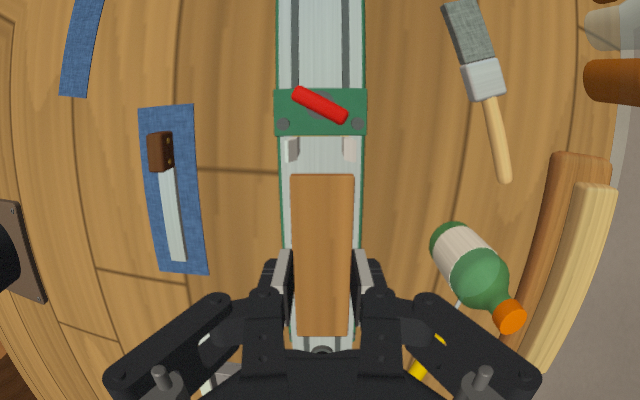

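The blank is held square: its corners are (291,174), (353,174), (352,336) and (295,336). The crosshead's near edge is at (274..367,135) and the gauge lies lengthwise on its pad.

Run:
```python
from h import *
c=cam('wrist')
n=np.array([-.0732,.9973]); e=np.array([.9973,.0732])
x=onz(c,[(274,90),(367,89),(367,135),(274,135)],.087)[:,:2]*1000
print(x.round(1)); near=(x[2]+x[3])/2; far=(x[0]+x[1])/2
print('M from near',near-54*n,'far',far-88*n)
b=onz(c,[(291,174),(353,174),(352,336),(295,336)],c['s']['eef_pos'][2]+.0062)[:,:2]*1000
print(b.round(1),b.mean(0), 'ang',np.degrees(np.arctan2(*((b[0]+b[1]-b[2]-b[3])[::-1]))))
p=onz(c,[(286,140),(357,140)],.09)[:,:2]*1000; print(p)
d=onz(c,[(282,160),(363,160)],.04)[:,:2]*1000; print('deck mid',d.mean(0),d)
```

```text
[[528.5 236.5]
 [593.  241.8]
 [595.9 209.1]
 [530.2 204.4]]
M from near [566.99961658 152.91064195] far [567.16883347 151.34617554]
[[550.7 196.5]
 [578.6 198.5]
 [589.2 102.8]
 [555.8 100.5]] [568.56931243 149.57229864] ang 94.6732879545628
[[539.2446251  201.66663102]
 [588.7675433  205.2267883 ]]
deck mid [566.58970518 179.9544569 ] [[531.2640385  177.40511946]
 [601.91537186 182.50379433]]
```

```bash
python3 -m pendant '[{"dx":0.2,"dy":-0.1,"dz":3,"twist":0},{"dx":0.2,"dy":-0.1,"dz":6,"twist":0},{"dx":0.2,"dy":-0.1,"dz":7,"twist":0},{"dx":0.2,"dy":-0.1,"dz":8,"twist":0},{"dx":0.2,"dy":-0.1,"dz":9,"twist":0},{"dx":0.2,"dy":-0.1,"dz":9,"twist":0},{"dx":0.2,"dy":-0.1,"dz":9,"twist":0}]' | grep -E 'eef|contact|tcp'
python3 -m pendant '[{"dx":0,"dy":0,"dz":1,"twist":0},{"dx":0,"dy":0,"dz":2,"twist":0},{"dx":0,"dy":0,"dz":2.9,"twist":0},{"dx":0,"dy":0,"dz":2.9,"twist":0},{"dx":0,"dy":0,"dz":2.9,"twist":0}]' | grep -E 'eef|contact|tcp'
```

```text
eef_pos: [0.5679, 0.1509, 0.0737]
tcp_rot: [0.681, 0.733, 0.0, 0.0]
contact_force: [-0.2, 0.0, -0.5]
eef_pos: [0.5675, 0.1508, 0.044]
tcp_rot: [0.681, 0.733, 0.0, 0.0]
contact_force: [-0.7, 0.3, 0.3]
```

```bash
python3 -m pendant '[{"dx":0,"dy":0,"dz":0.15,"twist":0},{"dx":0,"dy":0,"dz":0.2,"twist":0},{"dx":0,"dy":0,"dz":0.2,"twist":0}]' | grep -E 'eef|contact|tcp'
python3 -m pendant '[{"dx":0,"dy":0,"dz":0,"twist":0},{"dx":0,"dy":0,"dz":0,"twist":0},{"dx":0,"dy":0,"dz":0,"twist":0},{"dx":0,"dy":0,"dz":-3,"twist":0},{"dx":0,"dy":0,"dz":-8,"twist":0},{"dx":0,"dy":0,"dz":-12,"twist":0},{"dx":0,"dy":0,"dz":-12,"twist":0},{"dx":0,"dy":0,"dz":-12,"twist":0}]' 46| grep -E 'eef|contact|open'
python3 - <<'E'
from h import *
c=cam('wrist'); save(c,'w14')
hsv=cv2.cvtColor(c['img'],cv2.COLOR_RGB2HSV)
m=cv2.inRange(hsv,np.array((5,110,60)),np.array((20,255,255)))
for k in cv2.findContours(m,cv2.RETR_LIST,1)[0]:
    if cv2.contourArea(k)>1500:
        r=cv2.minAreaRect((onz(c,k[:,0],.046)[:,:2]*1000).astype(np.float32)); 
        if abs(r[0][0]-567)<40: print(r)
go(.4748,-.298,.1,93)
E
```

```text
eef_pos: [0.5675, 0.1508, 0.0422]
tcp_rot: [0.681, 0.733, 0.0, 0.0]
contact_force: [0.1, 0.9, -0.0]
eef_pos: [0.5669, 0.1508, 0.1613]
contact_force: [0.5, -0.6, -0.5]
opening: 0.461
((566.8740234375, 152.21502685546875), (28.761680603027344, 93.7812271118164), 4.300377368927002)
dx -44.08 dy -12.40 dz 6.07 twist 1.2 | tcp [0.5663 0.1507 0.1603] yaw 94.2 F [-0.6  0.3 -0.1] t 53.0 op 0.461
```

```bash
python3 -m pendant '[{"dx":-5.5,"dy":-1.5,"dz":0,"twist":0},{"dx":-11,"dy":-3,"dz":0,"twist":0},{"dx":-16.5,"dy":-4.5,"dz":0,"twist":0},{"dx":-22,"dy":-6,"dz":0,"twist":0.5},{"dx":-27.5,"dy":-8,"dz":0,"twist":1},{"dx":-33,"dy":-9.5,"dz":2,"twist":1.2},{"dx":-38.5,"dy":-11,"dz":4,"twist":1.2},{"dx":-43,"dy":-12.4,"dz":6,"twist":1.2},{"dx":-44,"dy":-12.4,"dz":6,"twist":1.2},{"dx":-44,"dy":-12.4,"dz":6,"twist":1.2}]' >/dev/null
python3 -m pendant '[{"dx":0,"dy":0,"dz":0,"twist":0},{"dx":0,"dy":0,"dz":0,"twist":0}]' | grep -E 'eef|contact|tcp'
python3 - <<'E'
from h import *
c=cam('wrist')
hsv=cv2.cvtColor(c['img'],cv2.COLOR_RGB2HSV)
m=cv2.inRange(hsv,np.array((3,110,40)),np.array((20,255,255)))
for k in cv2.findContours(m,cv2.RETR_LIST,1)[0]:
    if cv2.contourArea(k)>1500:
        r=cv2.minAreaRect((onz(c,k[:,0],.01)[:,:2]*1000).astype(np.float32)); 
        if abs(r[0][0]-475)<60: print(r)
go(.4748,-.298,.0034,93)
E
```

```text
eef_pos: [0.4766, -0.2959, 0.1025]
tcp_rot: [0.688, 0.726, 0.0, 0.0]
contact_force: [0.2, 0.3, 0.4]
((483.343017578125, -414.3533630371094), (98.10823059082031, 93.18062591552734), 0.3778429627418518)
((474.32623291015625, -298.42523193359375), (29.23250961303711, 94.7500991821289), 3.023730754852295)
dx -0.18 dy -0.19 dz 9.91 twist 0.1 | tcp [ 0.4765 -0.2961  0.1025] yaw 93.1 F [ 0.6 -0.  -0.4] t 54.5 op 0.457
```

```bash
python3 -m pendant '[{"dx":-0.2,"dy":-0.2,"dz":5,"twist":0},{"dx":-0.2,"dy":-0.2,"dz":8.5,"twist":0},{"dx":-0.2,"dy":-0.2,"dz":9.6,"twist":0},{"dx":-0.2,"dy":-0.2,"dz":9.9,"twist":0},{"dx":-0.2,"dy":-0.2,"dz":9.9,"twist":0},{"dx":-0.2,"dy":-0.2,"dz":9.9,"twist":0}]' 46 30| grep -E 'eef|contact|tcp'
python3 -m pendant '[{"dx":0,"dy":0,"dz":0,"twist":0},{"dx":0,"dy":0,"dz":0,"twist":0},{"dx":0,"dy":0,"dz":0,"twist":0},{"dx":0,"dy":0,"dz":0,"twist":0}]' 0 30 
python3 -m pendant '[{"dx":0,"dy":0,"dz":-4,"twist":0},{"dx":0,"dy":0,"dz":-9,"twist":0},{"dx":0,"dy":0,"dz":-15,"twist":0},{"dx":0,"dy":0,"dz":-16,"twist":0},{"dx":0,"dy":0,"dz":-16,"twist":0},{"dx":0,"dy":0,"dz":-16,"twist":0}]' | grep -E 'open'
python3 - <<'E'
from h import *
go(.5675,.1505,.163,94.2)
c=cam('wrist')
print(onz(c,[(319,150)],.1))
E
```

```text
eef_pos: [0.4751, -0.3001, 0.0047]
tcp_rot: [0.688, 0.725, 0.0, 0.002]
contact_force: [-0.5, 0.1, -0.5]
time: 55.78
eef_pos: [0.475, -0.3, 0.0045]
tcp_rot: [0.688, 0.725, 0.0, 0.001]
contact_force: [-0.5, 0.6, 5.1]
opening: 0.342
finger_force: 30.2
opening: 0.34
dx 44.31 dy 11.80 dz -0.15 twist -1.2 | tcp [ 0.4729 -0.2982  0.1604] yaw 93.0 F [ 0.  -0.8 -1.1] t 56.5 op 0.340
[[ 0.4677599  -0.24822621  0.1       ]]
```

```bash
python3 -m pendant '[{"dx":5.5,"dy":1.5,"dz":0,"twist":0},{"dx":11,"dy":3,"dz":0,"twist":0},{"dx":16.5,"dy":4.5,"dz":0,"twist":0},{"dx":22,"dy":6,"dz":0,"twist":-0.5},{"dx":27.5,"dy":8,"dz":0,"twist":-1},{"dx":33,"dy":9.5,"dz":0,"twist":-1.2},{"dx":38.5,"dy":11,"dz":0,"twist":-1.2},{"dx":43,"dy":11.8,"dz":0,"twist":-1.2},{"dx":44.2,"dy":11.8,"dz":0,"twist":-1.2},{"dx":44.2,"dy":11.8,"dz":0,"twist":-1.2}]' >/dev/null
python3 -m pendant '[{"dx":0,"dy":0,"dz":0,"twist":0},{"dx":0,"dy":0,"dz":0,"twist":0},{"dx":0,"dy":0,"dz":0,"twist":0}]' | grep -E 'eef|contact|tcp'
python3 - <<'E'
from h import *
c=cam('wrist')
hsv=cv2.cvtColor(c['img'],cv2.COLOR_RGB2HSV)
m=cv2.inRange(hsv,np.array((3,110,40)),np.array((20,255,255)))
for k in cv2.findContours(m,cv2.RETR_LIST,1)[0]:
    if cv2.contourArea(k)>1500:
        r=cv2.minAreaRect((onz(c,k[:,0],c['s']['eef_pos'][2]+.0055)[:,:2]*1000).astype(np.float32)); 
        if abs(r[0][0]-567)<40: print(r)
go(.5675,.1508,.05,94.2)
E
```

```text
eef_pos: [0.5689, 0.1474, 0.1632]
tcp_rot: [0.681, 0.732, 0.0, 0.0]
contact_force: [0.3, -0.6, -0.9]
((567.5865478515625, 157.4446258544922), (29.444608688354492, 111.81868743896484), 4.022842884063721)
dx 0.33 dy -0.12 dz 11.32 twist -0.1 | tcp [0.5689 0.1476 0.1632] yaw 94.1 F [ 0.3  0.3 -0.2] t 58.2 op 0.341
```

```bash
python3 -m pendant '[{"dx":0.3,"dy":-0.1,"dz":3,"twist":0},{"dx":0.3,"dy":-0.1,"dz":6,"twist":0},{"dx":0.3,"dy":-0.1,"dz":7,"twist":0},{"dx":0.3,"dy":-0.1,"dz":8,"twist":0},{"dx":0.3,"dy":-0.1,"dz":9,"twist":0},{"dx":0.3,"dy":-0.1,"dz":9,"twist":0},{"dx":0.3,"dy":-0.1,"dz":9,"twist":0}]' | grep -E 'eef|contact|tcp'
python3 -m pendant '[{"dx":0,"dy":0,"dz":1,"twist":0},{"dx":0,"dy":0,"dz":2,"twist":0},{"dx":0,"dy":0,"dz":2.4,"twist":0},{"dx":0,"dy":0,"dz":2.4,"twist":0},{"dx":0,"dy":0,"dz":2.4,"twist":0}]' | grep -E 'eef|contact|tcp'
```

```text
eef_pos: [0.5681, 0.1513, 0.0737]
tcp_rot: [0.681, 0.733, 0.0, 0.0]
contact_force: [0.6, -0.0, -1.7]
eef_pos: [0.5678, 0.1513, 0.0492]
tcp_rot: [0.681, 0.733, 0.0, 0.0]
contact_force: [-0.6, 0.1, 0.4]
```

```bash
python3 -m pendant '[{"dx":0,"dy":0,"dz":0.1,"twist":0},{"dx":0,"dy":0,"dz":0.15,"twist":0},{"dx":0,"dy":0,"dz":0.15,"twist":0}]' | grep -E 'eef|contact|tcp'
python3 -m pendant '[{"dx":0,"dy":0,"dz":0,"twist":0},{"dx":0,"dy":0,"dz":0,"twist":0},{"dx":0,"dy":0,"dz":0,"twist":0},{"dx":0,"dy":0,"dz":-3,"twist":0},{"dx":0,"dy":0,"dz":-8,"twist":0},{"dx":-5,"dy":0,"dz":-11,"twist":0},{"dx":-10,"dy":0,"dz":-11,"twist":0},{"dx":-14,"dy":0,"dz":-11,"twist":0},{"dx":-14,"dy":0,"dz":-11,"twist":0},{"dx":-14,"dy":0,"dz":-11,"twist":0}]' 46| grep -E 'eef|contact|open'
python3 - <<'E'
from h import *
c=cam('wrist'); save(c,'w15')
hsv=cv2.cvtColor(c['img'],cv2.COLOR_RGB2HSV)
m=cv2.inRange(hsv,np.array((3,110,40)),np.array((20,255,255)))
for k in cv2.findContours(m,cv2.RETR_LIST,1)[0]:
    if cv2.contourArea(k)>800:
        r=cv2.minAreaRect((onz(c,k[:,0],.052)[:,:2]*1000).astype(np.float32)); 
        if abs(r[0][0]-567)<40: print('blank',r)
m=cv2.inRange(hsv,np.array((0,0,0)),np.array((180,255,70)))
for k in cv2.findContours(m,cv2.RETR_LIST,1)[0]:
    if 80<cv2.contourArea(k)<5000:
        p=onz(c,k[:,0],.075)[:,:2]*1000; (q,r)=cv2.minEnclosingCircle(p.astype(np.float32))
        if abs(q[0]-580)<50 and r<40: print('dark',q,r)
go(.581,-.0425,.1,94.2)
E
```

```text
eef_pos: [0.5676, 0.1513, 0.0476]
tcp_rot: [0.681, 0.733, 0.0, 0.0]
contact_force: [0.3, 0.3, -0.1]
eef_pos: [0.5776, 0.012, 0.1574]
contact_force: [0.2, 0.0, 0.4]
opening: 0.454
blank ((590.358642578125, -98.92243194580078), (77.48711395263672, 136.7838897705078), 17.39517593383789)
blank ((567.9759521484375, 141.08753967285156), (28.37503433227539, 74.55255889892578), 4.17980432510376)
dark (581.124755859375, -34.90412902832031) 13.655550956726074
dx -5.51 dy -0.07 dz 5.73 twist 0.0 | tcp [0.5776 0.0125 0.1573] yaw 94.2 F [-0.9  0.3 -0.5] t 61.4 op 0.464
```

```bash
python3 -m pendant '[{"dx":-3,"dy":0,"dz":2,"twist":0},{"dx":-5.4,"dy":0,"dz":5,"twist":0},{"dx":-5.4,"dy":0,"dz":8,"twist":0},{"dx":-5.4,"dy":0,"dz":10.6,"twist":0},{"dx":-5.4,"dy":0,"dz":10.6,"twist":0},{"dx":-5.4,"dy":0,"dz":10.6,"twist":0}]' 46 40| grep -E 'eef|contact'
python3 -m pendant '[{"dx":0,"dy":0,"dz":0,"twist":0},{"dx":0,"dy":0,"dz":0,"twist":0},{"dx":0,"dy":0,"dz":0,"twist":0},{"dx":0,"dy":0,"dz":0,"twist":0}]' 0 40| grep -E 'eef|contact|open'
python3 -m pendant '[{"dx":0.5,"dy":0,"dz":0,"twist":0},{"dx":1.5,"dy":0,"dz":0,"twist":0},{"dx":2.5,"dy":0,"dz":0,"twist":0},{"dx":3.5,"dy":0,"dz":0,"twist":0},{"dx":4.5,"dy":0,"dz":0,"twist":0},{"dx":5.5,"dy":0,"dz":0,"twist":0},{"dx":6,"dy":0,"dz":0,"twist":0},{"dx":6,"dy":0,"dz":0,"twist":0}]'| grep -E 'eef|contact|open'
```

```text
eef_pos: [0.5825, -0.0415, 0.0525]
contact_force: [-0.0, 0.1, 1.2]
eef_pos: [0.5825, -0.0421, 0.0533]
contact_force: [-2.1, 1.9, 6.5]
opening: 0.191
eef_pos: [0.5779, 0.0176, 0.0533]
contact_force: [-2.9, -0.4, 7.2]
opening: 0.193
```

```bash
python3 -m pendant '[{"dx":0.5,"dy":0,"dz":0,"twist":0},{"dx":1.5,"dy":0,"dz":0,"twist":0},{"dx":2.5,"dy":0,"dz":0,"twist":0},{"dx":3.5,"dy":0,"dz":0,"twist":0},{"dx":4.5,"dy":0,"dz":0,"twist":0},{"dx":5.3,"dy":0,"dz":0,"twist":0},{"dx":5.6,"dy":0,"dz":0,"twist":0},{"dx":5.6,"dy":0,"dz":0,"twist":0}]'| grep -E 'eef|contact|open'
python3 -m pendant '[{"dx":0.3,"dy":0,"dz":0,"twist":0},{"dx":0.6,"dy":0,"dz":0,"twist":0},{"dx":0.6,"dy":0,"dz":0,"twist":0}]'| grep -E 'eef|contact|open'
```

```text
eef_pos: [0.5736, 0.0735, 0.0533]
contact_force: [-5.0, -0.4, 7.7]
opening: 0.191
eef_pos: [0.5733, 0.0776, 0.0533]
contact_force: [-3.1, -6.1, 7.3]
opening: 0.196
```

```bash
python3 -m pendant '[{"dx":0.3,"dy":0,"dz":0,"twist":0},{"dx":0.3,"dy":0,"dz":0,"twist":0}]'| grep -E 'eef|contact'
python3 -m pendant '[{"dx":-0.6,"dy":0,"dz":0,"twist":0},{"dx":-1.6,"dy":0,"dz":0,"twist":0},{"dx":-2.8,"dy":0,"dz":0,"twist":0},{"dx":-4,"dy":0,"dz":0,"twist":0},{"dx":-5.2,"dy":0,"dz":0,"twist":0},{"dx":-6.4,"dy":0,"dz":0,"twist":0},{"dx":-7.6,"dy":0,"dz":0,"twist":0},{"dx":-8.8,"dy":0,"dz":0,"twist":0},{"dx":-10,"dy":0,"dz":0,"twist":0},{"dx":-11,"dy":0,"dz":0,"twist":0}]'| grep -E 'eef|contact|open'
python3 -m pendant '[{"dx":-0.5,"dy":0,"dz":0,"twist":0},{"dx":-1,"dy":0,"dz":0,"twist":0},{"dx":-1.5,"dy":0,"dz":0,"twist":0},{"dx":-1.8,"dy":0,"dz":0,"twist":0},{"dx":-1.8,"dy":0,"dz":0,"twist":0}]'| grep -E 'eef|contact|open'
```

```text
eef_pos: [0.5733, 0.0777, 0.0533]
contact_force: [-4.0, -15.7, 6.8]
eef_pos: [0.5814, -0.0275, 0.0533]
contact_force: [-1.2, 1.4, 7.0]
opening: 0.195
eef_pos: [0.5825, -0.0422, 0.0533]
contact_force: [-1.8, 10.9, 8.6]
opening: 0.198
```

Fully back against the stop. Releasing the knob, rising, and checking everything.

```bash
python3 -m pendant '[{"dx":0.1,"dy":0,"dz":0,"twist":0},{"dx":0.1,"dy":0,"dz":0,"twist":0},{"dx":0.1,"dy":0,"dz":0,"twist":0},{"dx":0.1,"dy":0,"dz":-4,"twist":0},{"dx":0.1,"dy":0,"dz":-10,"twist":0},{"dx":4,"dy":-4,"dz":-16,"twist":0},{"dx":9,"dy":-9,"dz":-22,"twist":0},{"dx":13,"dy":-11,"dz":-25,"twist":0},{"dx":13,"dy":-11,"dz":-25,"twist":0},{"dx":13,"dy":-11,"dz":-25,"twist":0}]' 46| grep -E 'eef|contact|open'
python3 - <<'E'
from h import *
c=cam('wrist'); save(c,'w16')
hsv=cv2.cvtColor(c['img'],cv2.COLOR_RGB2HSV)
m=cv2.inRange(hsv,np.array((3,110,40)),np.array((20,255,255)))
for k in cv2.findContours(m,cv2.RETR_LIST,1)[0]:
    if cv2.contourArea(k)>300:
        r=cv2.minAreaRect((onz(c,k[:,0],.046)[:,:2]*1000).astype(np.float32)); 
        if abs(r[0][0]-560)<40: print('blank',r)
m=cv2.inRange(hsv,np.array((0,180,90)),np.array((6,255,255)))
k=max(cv2.findContours(m,0,1)[0],key=cv2.contourArea)[:,0]
print('bar',cv2.minAreaRect((onz(c,k,.112)[:,:2]*1000).astype(np.float32)))
E
```

```text
eef_pos: [0.463, 0.0773, 0.3044]
contact_force: [0.0, -0.4, -0.6]
opening: 0.463
blank ((566.6162109375, 148.72781372070312), (29.25984764099121, 93.75953674316406), 4.374542713165283)
blank ((556.6627197265625, 279.06640625), (29.78961753845215, 65.8044204711914), 5.262960910797119)
bar ((558.798095703125, 225.9771728515625), (13.56869888305664, 37.91652297973633), 65.9165267944336)
```

View pics/w16.png

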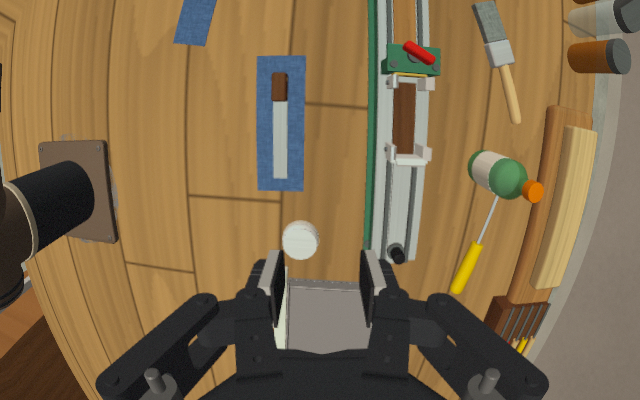

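The dark blank lies in the magazine at (404,118) and the knob is home at (396,253). The gauge is on its pad at (280,125), and the fed blank starts just beyond the crosshead. Last check on the lane and tray, from the top camera.

Run:
```python
from h import *
c=cam('top'); save(c,'t9')
hsv=cv2.cvtColor(c['img'],cv2.COLOR_RGB2HSV)
n=np.array([-.0732,.9973,0]);M=np.array([.567,.152,.046])
def tp(P):
    d=(np.atleast_2d(P)-c['o'])@c['Rw'];K=np.array(c['camera_matrix']); return np.c_[K[0,2]-K[0,0]*d[:,0]/d[:,2],K[1,2]+K[1,1]*d[:,1]/d[:,2]]
for s in range(85,215,6):
    u,v=tp(M+n*s/1e3)[0].round().astype(int); print(s,hsv[v,u].tolist(),end=' ')
print()
print('batten',[b for b in blobs(c,(0,0,200),(180,40,255),.02,80) if b[1]<-150 and b[0]<500])
m=cv2.inRange(hsv,np.array((0,0,90)),np.array((180,45,175)))
for k in cv2.findContours(m,0,1)[0]:
    if cv2.contourArea(k)>800: 
        r=cv2.minAreaRect((onz(c,k[:,0],.02)[:,:2]*1000).astype(np.float32)); print('gray',r)
```

```text
85 [3, 201, 190] 91 [3, 203, 249] 97 [3, 208, 249] 103 [17, 149, 194] 109 [15, 152, 196] 115 [15, 152, 198] 121 [16, 154, 196] 127 [16, 153, 198] 133 [16, 153, 198] 139 [16, 155, 198] 145 [16, 154, 199] 151 [16, 153, 200] 157 [16, 157, 198] 163 [18, 61, 212] 169 [44, 17, 224] 175 [41, 19, 223] 181 [41, 18, 222] 187 [41, 18, 222] 193 [41, 18, 223] 199 [41, 20, 222] 205 [42, 17, 222] 211 [38, 25, 223] 
batten [(330, -642, 48, 36, 179.1, (513, 256)), (411, -254, 296, 23, 89.1, (392, 233))]
gray ((-18.478050231933594, -933.8466796875), (200.49317932128906, 217.05369567871094), 89.07524108886719)
gray ((74.26322174072266, 928.7694091796875), (345.1286315917969, 179.7816619873047), 0.10518510639667511)
gray ((485.9211730957031, -711.55517578125), (218.67379760742188, 190.3776092529297), 89.87711334228516)
gray ((1053.1953125, -19.441925048828125), (879.6727905273438, 286.5113525390625), 89.04564666748047)
gray ((1024.9141845703125, 846.0738525390625), (387.4512939453125, 386.0117492675781), 1.3097622394561768)
```

Run:
```python
from h import *
c=cam('top'); hsv=cv2.cvtColor(c['img'],cv2.COLOR_RGB2HSV)
for y in(-.16,-.25,-.34):
    out=[]
    for x in np.arange(.395,.62,.004):
        d=(np.array([x,y,.02])-c['o'])@c['Rw'];K=np.array(c['camera_matrix']); u=K[0,2]-K[0,0]*d[0]/d[2];v=K[1,2]+K[1,1]*d[1]/d[2]
        h,s,val=hsv[int(round(v)),int(round(u))]; out.append('W' if val>205 and s<60 else 'g' if s<60 else 'o')
    print(y,''.join(out))
```

```text
-0.16 ooWWWWWWgggggggggggggggggggggggggggggggggggggggggggoooooo
-0.25 ooWWWWWgggggggggggggggggggggggggggggggggggggggggggooooooo
-0.34 ooWWWWWWggggggggggggggggggggggggggggggggggggggggggooooooo
```

The tray is flush against the batten along its whole length. Handing in.

```bash
python3 -c "
from plant import ctrl
print(ctrl.sign_off())"
```

```text
the job is handed in; nothing more can be done
None
```

The job is done and handed in: the tray is square against the batten, the gate is set to about 6.9 mm by screw angle (about 4 N of drag on the blade), and the gauge is back on its pad. Of the two blanks there today, one is fed into the outfeed lane and the other is in the magazine, with the pusher fully back.

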